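Draw the drying cabinet's roof vent shut with the hook pole

ROBOT

A 6-joint arm with a two-finger parallel gripper is mounted at the origin on the work surface. World frame = base frame: x ahead of the robot, y to its left, z up, the work surface at z = 0. Lengths are in m, angles in rad, forces in N, time in s.
With the tool pointing down it reaches from about 0.275 to 0.825 m from the base axis. Payload 5.2 kg.
Tool frame: the origin (TCP) lies midway between the tips of the shut fingers; the grasp point (between the pads) lies 19 mm behind it; y points along the fingers, z is the direction in which the jaws open and shut, and the axes are right-handed (so a half turn about y gives the same grasp; the last joint's range is limited). The gripper opens to 93 mm and grips with 3 to 60 N. Pads are 15 mm wide; open, the fingers measure 128 mm over their backs; the gripper's body (75 mm by 188 mm) begins 65 mm behind the grasp point.
Start: joints at [0.911, 0.259, 1.535, -0, 1.348, -0.203], TCP at [0.243, 0.494, 0.219] pointing down, gripper open.
Joint ranges: [-3.14, 3.14], [-0.91, 2.08], [0.19, 2.58], [-1.22, 4.36], [0.22, 2.71], [-3.12, 3.12]. Speed limits (rad/s): [2.57, 2.57, 3.14, 3.14, 3.14, 3.14].

INTERFACE

Orientations are given as a unit quaternion [x, y, z, w].
In Python, from plant import r, viewer, workorder, spot_in, masks_of gives the robot as it stands. The module is installed in compiled form; this text tells all that it offers.
- The arm moves only by the shell command python3 -m handwheel 'ROWS' [FORCE]. ROWS is JSON, one flat list of numbers, 7 for each row, row after row: the shift along the tool's x, y, z in units of 50 mm (1.0 is 50 mm), then the turn, a rotation vector about the tool's x, y, z in units of 6 degrees (1.0 is 6 degrees), then the finger opening in mm, from 0 to 93. A call has exactly 8 rows; each row is the pose to reach, as a shift and turn from the pose measured when the call began, along the tool's axes at that moment; what a row does not reach only later rows make up. A row lasts 1/8 s, in which the tool goes at most 62.5 mm and 10.7 degrees, less where a joint would pass 70% of its speed; a pose out of reach is approached as far as the arm can. A call with a gripper value outside its range is refused whole. The fingers move at their own pace and stop on an object; FORCE is the grip in N (left out, the last holds). Time passes only in rows, so rows that repeat a pose let the fingers close, or fill a call up. It gives the time, the measured TCP pose, the force and the opening at its end, in the units of the state.
- r.sense(): the state, without advancing time (a new reading comes with each control period).
- viewer.snapshot(name): name is "scene" or "top"; returns a dict with "pixels" (400x640x3 uint8, red, green, blue), "fovy" (degrees; the focal length in pixels is half the picture's height over the tangent of half this angle, whatever the lens; pixels are square), "cx", "cy" (the principal point, pixels), "eye" and "rotation" of the camera in the world. Camera axes: x right, y down, z forward; pixel columns grow to the right and rows downward; lengths in m; the calibration is good to about 2 mm. A picture is of the moment at which its call begins. There is no depth.
- workorder.close_job(): hands the job in, once; it reports no verdict.
Trained networks look in the newest picture that a camera, given by its name, has taken for a name from the list of things; names that differ only in an ending like _2 or _b are one class to them, and where a whole thing is asked for, a point or a joint stands for the part that bears it (a point fixed in the world has none). Each returns a list of dicts, best first, with "confidence" (0 to 1); they miss things now and then, are a little off and sometimes report something else, mostly with a low value. They report only what shows in the picture. A call takes as long as a camera call.
- spot_in(camera, name): "position" ([x, y, z] in m, in the coordinates of the camera as it stood for that picture, good to about 4 mm: the middle of the surface that is visible of it).
- masks_of(camera, name): "pixels" (400x640 bool, what is visible of it).
The state is a dict: "time": time; "qpos": joint angles; "qvel": joint speeds; "joint_torque": joint torques, N m; "eef_pos": TCP position; "tcp_rot": TCP orientation; "force": force on the tool from outside, world axes, zero at the start; "moment": the same for the moment, N m; "width": finger opening in m.
Only numpy, scipy, OpenCV 4.12 (cv2) and the standard library are available. Lean on these libraries where they do the work, as an engineer would, in place of code of your own. Each camera call takes 0.05 s, during which the arm holds its last target.

TASK

The ware in the drying cabinet behind the bench is drying too fast: take the hook pole from its rest, hook it into the ring eye of the open vent flap on the cabinet's roof, and draw the flap shut at an easy pace with the hook in the eye until its catch snaps in and the flap is fully home. Then unhook the pole and lay it back in its rest. Pull gently and never force the flap, touch the cabinet with nothing but the pole, and leave the drying pots where they are.

Things in the scene. Friction and masses are not known exactly. Their poses are not given: they have to be found in the camera images.
- pole: hook pole, about 0.24 kg, loose, lying level in its rest. Origin on its axis at the grip point, near the centre of mass; x runs along it to the hook, z up as it lies, y to the side where the hook points. Square light-wood handle 24 x 24 mm, x = -120 to 60 mm, then a round aluminium shaft, 12 mm thick, to x = 302
- hook (a point): on the pole, middle of the hook's finger: x = 300, y = 20, z = 0 mm in the pole's frame; the ring's wire lies here when hooked. Hook: a J of 7 mm wire in the pole's x-y plane, the finger going sideways from the shaft's end (centre line x = 300, y = 0 to 37), then a short lip bent back to x = 289, y = 40. Whole hook: x = 285 to 304, to y = 44
- rest: fixed wooden rest for the pole: 14 mm board with two notched uprights, mouths 77 mm up. Origin on the bench under the grip point; x along the pole to the hook, z up. Handle notch at x = -95 mm: floor 48 mm up, 31 mm wide there, 44 at the mouth. Shaft notch at x = 165: floor 54 up, 23 wide, 33 at the mouth. Each is 22 mm long; nothing else stands near the grip
- rest_seat (a point): where the pole's origin lies when the pole is in its rest: 60 mm above the bench over the rest's origin; axes as the rest
- cabinet: grey steel drying cabinet on the floor behind the bench, 460 deep, 660 wide. Origin in the middle of its roof's front edge, 130 mm above the bench; x away from the robot, y along its width, z up. On the flat roof a sheet-steel exhaust stub 230 wide, open outlet raked 57 degrees to face up and away from the robot: front wall at x = 58 mm, 164 high; rear wall at x = 135, 48 high
- flap_hinge (a point): middle of the flap's hinge line, at the outlet's low rear edge: x = 135, y = 0, z = 50 mm in the cabinet's frame. Axes as the cabinet; the hinge turns about y. Shut, the eye lies 96 mm to -x (towards the robot) and 152 above this point; opening by q turns it by q about +y: up, then away from the robot
- eye (a point): centre of the ring eye at the middle of the flap's free edge, moving with the flap. 6 mm wire, 34 mm clear inside, 46 outside, standing upright, hole along the hinge line: the hook's finger enters sideways. 180 mm from the hinge line, on a thin steel strap 39 mm past the flap's edge that bends 0.5 mm per N of pull. Axes: y along the hinge line, -x from hinge to eye, z out of the flap's face
- flap (a joint): vent flap's angle, rad: 0 shut on a hard stop, 1.0 fully open; starts 0.4 to 0.7. Steel sheet 145 x 236 x 4 mm, 0.45 kg, hinge friction holds it where left (about 2 N at the eye). A sprung latch resists from 0.08 rad on, needing about 7 rising to 12 N at the eye (33 degrees below level, to the robot); it snaps only past 0.02 rad (4 mm), then pulls the flap home. Over 20 N bends the sheet
- plate_a: lower of two stacked unfired clay plates on a board on the bench, 156 mm across, 20 mm high; origin under its centre
- plate_b: upper plate of that stack, same size; origin under its centre
- cup: unfired clay cup on the bench, 74 mm across, 85 mm high; origin under its centre
- bowl: unfired clay bowl on the cabinet's roof to the right (-y) of the stub, 100 mm across, 46 mm high; origin under its centre

How it is judged:
On the way, in this order (a step that is already met when the one before it is completed fails the run):
1. the hook's finger is inside the ring eye while the flap stands open (over 0.3 rad) (distance between hook and eye below 0.022 m and value of joint flap above 0.3 rad), for 0.1 s.
2. the flap is drawn home (under 0.012 rad) with the hook still in the eye (distance between hook and eye below 0.025 m and value of joint flap below 0.012 rad), for 0.1 s.
At the end, for the whole second after the job is handed in: the flap is latched shut (under 0.012 rad) and stays so without the pole; the pole lies at rest in both notches of its rest (origin within 30 mm of the seat, height within 6 mm, along the rest within 0.12 rad) (value of joint flap below 0.012 rad and distance between pole and rest_seat below 0.03 m and height (world z) of pole between 0.054 and 0.066 m and angle between the x axis of pole and the x axis of rest, either way round below 0.12 rad and linear speed of pole below 0.022 m/s); the robot touches nothing.
It fails at once if the flap or cabinet is loaded with more than 20 N by the pole (contact force between pole and cabinet above 20 N).
It fails at once if the fingers touch the cabinet or flap (contact force between the fingers and cabinet above 1 N).
It fails at once if the arm touches the cabinet or flap (contact force between the arm and cabinet above 1 N).
It fails at once if the flap is slammed: swinging shut faster than 1.5 rad/s before it reaches its catch (value of joint flap above 0.09 rad and velocity of joint flap below -1.5 rad/s).
It fails at once if a pot is disturbed (moved over 20 mm) (distance of any of plate_a, plate_b, cup, bowl from where it was at the start of the episode above 0.02 m).
It also fails if it takes over 72 s, if anything falls off the work surface, if the arm or the gripper's body presses on something with over 40 N, if the wrist force passes 120 N, or if a joint passes its speed limit or range.

## Working session

There is one attempt and no reset: what is moved stays moved. The work goes in short steps, Python scripts to look and compute and a shell command to move; the robot and the scene stay as the last step left them, time stands still between calls to the robot, and variables do not carry over. Pictures are saved under pics/ and viewed, and the job is handed in when it is done.

```bash
mkdir -p pics
cat > h.py <<'E'
import numpy as np, cv2
from plant import r, viewer, workorder, spot_in, masks_of
from scipy.spatial.transform import Rotation as R
def snap(n,f=None):
    s=viewer.snapshot(n)
    if f: cv2.imwrite('pics/'+f,s['pixels'][:,:,::-1])
    return s
def rot(s):
    q=np.array(s['rotation'])
    return q if q.shape==(3,3) else R.from_quat(q).as_matrix()
def w(s,p): return rot(s)@np.array(p)+np.array(s['eye'])
def foc(s): return s['pixels'].shape[0]/2/np.tan(np.radians(s['fovy'])/2)
def proj(s,P):
    c=rot(s).T@(np.array(P)-np.array(s['eye'])); f=foc(s)
    return np.array([s['cx']+f*c[0]/c[2], s['cy']+f*c[1]/c[2]])
def ray(s,u,v):
    f=foc(s); d=rot(s)@np.array([(u-s['cx'])/f,(v-s['cy'])/f,1]); return np.array(s['eye']),d
def onz(s,u,v,z):
    e,d=ray(s,u,v); return e+d*(z-e[2])/d[2]
E
python3 - <<'E'
from h import *
np.set_printoptions(precision=4,suppress=True)
for c in ['scene','top']:
    s=snap(c,c+'0.png')
    print(c,{k:v for k,v in s.items() if k!='pixels'})
    for n in ['pole','hook','rest','cabinet','flap','eye','flap_hinge','plate_a','cup','bowl']:
        try:
            print(n,[(round(d['confidence'],2),w(s,d['position'])) for d in spot_in(c,n)][:3])
        except Exception as e: print(n,e)
st=r.sense();print(st)
E
```

```text
scene {'fovy': 46.0110058539939, 'cx': 314.98621831357394, 'cy': 195.49799694782232, 'eye': array([1.2948, 0.8426, 1.2216]), 'rotation': array([ 0.3081,  0.8639, -0.3734, -0.1388])}
pole [(0.7, array([ 0.4531, -0.2717,  0.0642]))]
hook [(0.56, array([ 0.4537, -0.2696,  0.0669]))]
rest [(0.72, array([ 0.4624, -0.285 ,  0.0174])), (0.62, array([0.4261, 0.2837, 0.0562]))]
cabinet [(0.92, array([0.9275, 0.1571, 0.1292])), (0.41, array([ 0.7691, -0.1715,  0.1627]))]
flap [(0.63, array([0.8008, 0.0669, 0.2617]))]
eye [(0.47, array([0.8091, 0.0633, 0.3485]))]
flap_hinge [(0.77, array([0.9266, 0.1611, 0.1302]))]
plate_a [(0.58, array([0.3845, 0.4875, 0.047 ])), (0.47, array([0.4472, 0.5234, 0.0375])), (0.17, array([0.8101, 0.0623, 0.3515]))]
cup [(0.83, array([0.4277, 0.2862, 0.0573]))]
bowl [(0.64, array([ 0.7699, -0.1695,  0.163 ]))]
top {'fovy': 43.622288409081, 'cx': 320.9359999097222, 'cy': 183.77617748135737, 'eye': array([ 0.2578, -0.0204,  1.8059]), 'rotation': array([-0.7029,  0.7044, -0.0691,  0.0709])}
pole [(0.59, array([ 0.4449, -0.2927,  0.0705]))]
hook [(0.66, array([ 0.4434, 
[... 258 characters left out ...]
flap_hinge [(0.85, array([0.7976, 0.0657, 0.1281]))]
plate_a [(0.67, array([0.39  , 0.4889, 0.0485])), (0.66, array([0.3303, 0.4417, 0.0397]))]
cup [(0.77, array([0.4175, 0.2951, 0.0188]))]
bowl [(0.89, array([ 0.7631, -0.1437,  0.1465]))]
{'time': 1.1, 'qpos': array([ 0.9112,  0.2586,  1.535 , -0.    ,  1.348 , -0.2028]), 'qvel': array([-0.0007, -0.0004,  0.0006,  0.001 , -0.0008,  0.0014]), 'joint_torque': array([ -0.0007, -43.7231, -28.4309,   0.0715,   0.0316,  -0.    ]), 'eef_pos': array([0.2426, 0.4936, 0.2186]), 'tcp_rot': array([ 0.6888, -0.1601,  0.1601, -0.6887]), 'force': array([ 0.0989, -0.1174,  0.1709]), 'moment': array([ 0.0226,  0.0199, -0.0257]), 'width': 0.0929333939497936}
```

View pics/scene0.png

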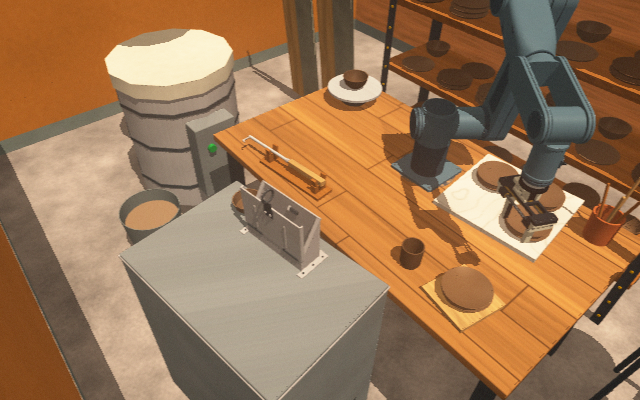

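View pics/top0.png

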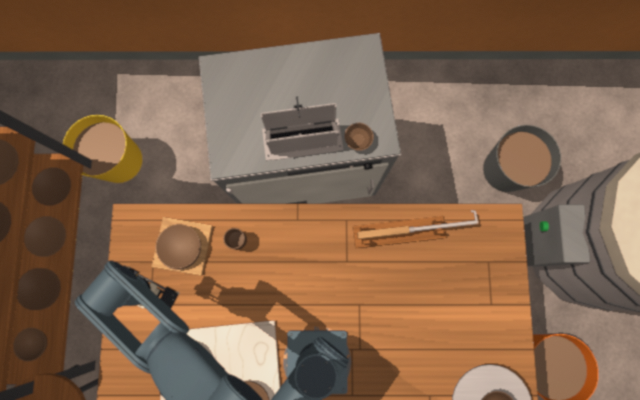

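Run:
```python
from h import *
a=cv2.imread('pics/top0.png')
cv2.imwrite('pics/t_pole.png',cv2.resize(a[200:260,340:490],None,fx=5,fy=5,interpolation=cv2.INTER_CUBIC))
cv2.imwrite('pics/t_cab.png',cv2.resize(a[85:205,200:400],None,fx=4,fy=4,interpolation=cv2.INTER_CUBIC))
a=cv2.imread('pics/scene0.png')
cv2.imwrite('pics/s_pole.png',cv2.resize(a[125:205,230:340],None,fx=7,fy=7,interpolation=cv2.INTER_CUBIC))
cv2.imwrite('pics/s_cab.png',cv2.resize(a[170:290,210:340],None,fx=5,fy=5,interpolation=cv2.INTER_CUBIC))
```

```text
(no output)
```

View pics/t_pole.png

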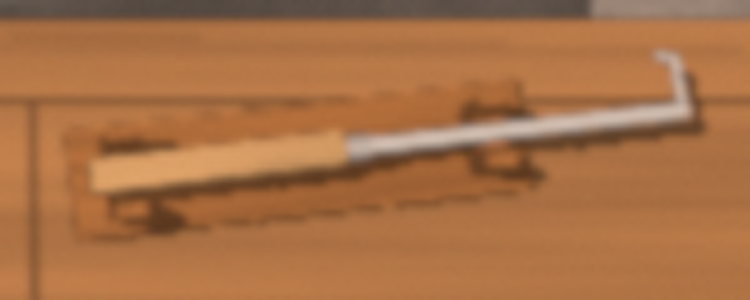

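View pics/t_cab.png

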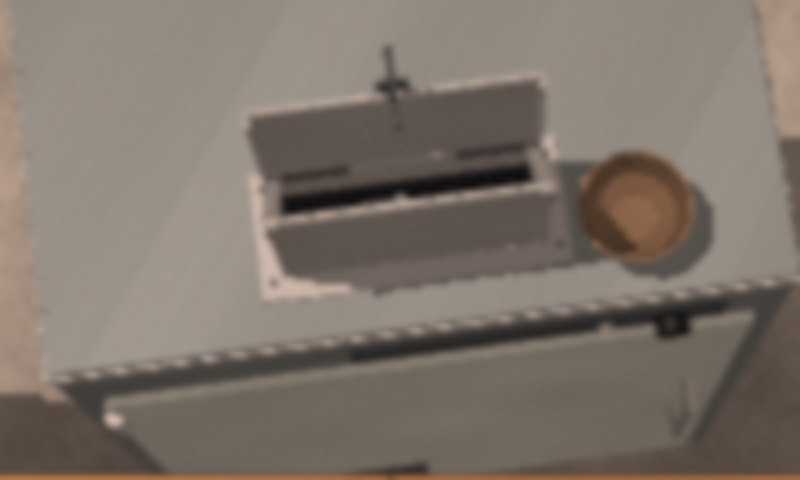

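View pics/s_pole.png

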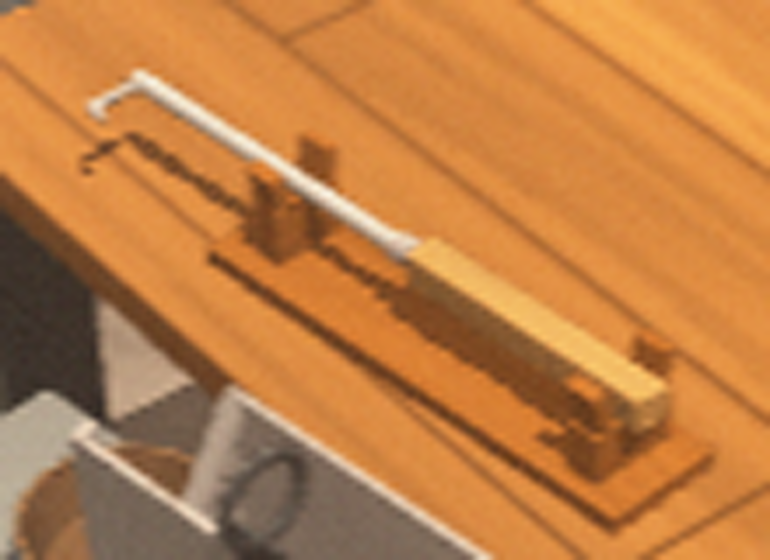

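View pics/s_cab.png

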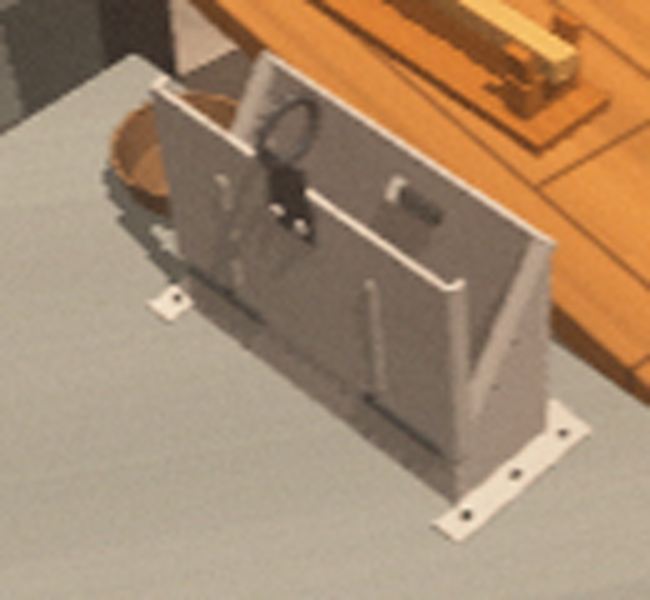

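```bash
cat > fit.py <<'E'
from h import *
from scipy.optimize import least_squares
np.set_printoptions(precision=4,suppress=True)
S={c:viewer.snapshot(c) for c in ['scene','top']}
def cr(ox,oy,k): return lambda u,v:(ox+(u+.5)/k-.5, oy+(v+.5)/k-.5)
tc=cr(200,85,4);sc=cr(210,170,5);tp=cr(340,200,5);sp=cr(230,125,7); I=lambda u,v:(u,v)
def Tz(p,P): 
    c,s=np.cos(p[2]),np.sin(p[2]); return np.array([p[0]+c*P[0]-s*P[1],p[1]+s*P[0]+c*P[1],P[2]])
def cab(P): return lambda p: Tz(p,np.array(P)/1000+[0,0,.13])
def flp(a,y,n=0): # a mm from hinge, n along outward normal
    def f(p):
        th=np.arctan2(152,-96)-p[3]
        x=135+a*np.cos(th)+n*np.sin(th)*1; z=50+a*np.sin(th)-n*np.cos(th)
        return Tz(p,np.array([x,y,z+130])/1000)
    return f
obs=[('top',tc(45,380),cab((0,330,0))),('top',I(398.5,154.5),cab((0,-330,0))),('top',I(200,57),cab((460,330,0))),('top',I(380.5,35),cab((460,-330,0))),
('scene',I(387,290),cab((0,330,0))),('scene',I(270,399),cab((460,330,0))),('scene',I(121.5,258),cab((460,-330,0))),
('top',tc(268,225),cab((58,115,164))),('top',tc(553,188),cab((58,-115,164))),('scene',sc(551,243),cab((58,115,164))),('scene',sc(262,55),cab((58,-115,164))),
('top',tc(250,116),flp(143,118)),('top',tc(543,80),flp(143,-118)),('scene',sc(457,287),flp(143,118)),('scene',sc(160,85),flp(143,-118)),
('scene',sc(289,130),flp(180,0)),
]
def res(p): return np.concatenate([proj(S[c],f(p))-uv for c,uv,f in obs])
o=least_squares(res,[.7,.05,.1,.55],loss='soft_l1')
print('cab',o.x); print(res(o.x).reshape(-1,2))
E_=flp(180,0)(o.x);print('eye',E_,proj(S['top'],E_),proj(S['scene'],E_),'q',o.x[3])
def pol(P): return lambda p: Tz(p,np.array(P)/1000+[0,0,.06])
ob2=[('top',tp(92,176),pol((-120,0,12))),('top',tp(347,147),pol((60,0,6))),('top',tp(690,108),pol((303,-2,0))),('top',tp(657,56),pol((286,41,0))),
('scene',sp(139,77),pol((302,-1,3))),('scene',sp(93,108),pol((287,43,0))),('scene',sp(405,250),pol((60,0,6)))]
def res2(p): return np.concatenate([proj(S[c],f(p))-uv for c,uv,f in ob2])
o2=least_squares(res2,[.44,-.25,-1.4],loss='soft_l1')
print('pole',o2.x);print(res2(o2.x).reshape(-1,2))
E
python3 fit.py
```

```text
cab [0.6556 0.0359 0.1286 0.6089]
[[-0.5849 -0.9749]
 [ 1.8929 -0.2365]
 [-0.7673 -1.9623]
 [-0.4762 -2.1152]
 [ 2.334  -5.9166]
 [-0.118   3.6491]
 [-1.7429 -7.0683]
 [-1.1921  0.2991]
 [ 0.1155  0.343 ]
 [ 0.8328 -1.5918]
 [ 2.1417 -1.9339]
 [-1.5866 -0.5289]
 [ 0.1966 -0.9498]
 [-0.9735 -1.0187]
 [-0.4675 -2.1864]
 [ 0.6021 -0.9251]]
eye [0.7976 0.0542 0.3598] [297.4768 103.6773] [268.0021 194.6749] q 0.6089132410699969
pole [ 0.4403 -0.2648 -1.4562]
[[ 0.3653 -0.3509]
 [ 0.4438 -0.3994]
 [ 0.2049  0.0948]
 [-0.1255 -1.0082]
 [ 0.1504 -0.7541]
 [ 0.9389  1.405 ]
 [ 2.1697 -0.3446]]
```

```bash
cat >> fit.py <<'E'
if __name__=='__main__':
    for c,o_ in [('scene',(100,100)),('top',(190,20))]:
        im=cv2.imread(f'pics/{c}0.png'); k=2.7
        x0,y0=o_; im=im[y0:y0+(300 if c=='scene' else 220),x0:x0+295]; im=cv2.resize(im,None,fx=k,fy=k,interpolation=cv2.INTER_CUBIC)
        def pt(P,col):
            u,v=proj(S[c],P); cv2.circle(im,(int((u-x0+.5)*k),int((v-y0+.5)*k)),3,col,1)
        for cc,uv,f in obs:
            if cc==c: pt(f(o.x),(0,0,255)); u,v=uv; cv2.circle(im,(int((u-x0+.5)*k),int((v-y0+.5)*k)),2,(0,255,0),-1)
        for cc,uv,f in ob2:
            if cc==c: pt(f(o2.x),(255,0,255))
        for a in np.linspace(0,6.28,20): pt(flp(180+20*np.cos(a),0,20*np.sin(a))(o.x),(255,255,0))
        for X,Y in [(-330,0),(-165,0),(0,0),(165,0)]: pt(cab((0,X,0))(o.x),(255,0,0)); pt(cab((460,X,0))(o.x),(255,0,0))
        cv2.imwrite(f'pics/ov_{c}.png',im[:600,:800])
    for c in S:
        print(c,'base',proj(S[c],[0,0,0]),'tcp',proj(S[c],r.sense()['eef_pos']))
E
python3 fit.py | tail -2
```

```text
scene base [426.1239 168.4232] tcp [513.9202 228.5588]
top base [316.6203 360.5737] tcp [157.1109 289.4527]
```

View pics/ov_scene.png

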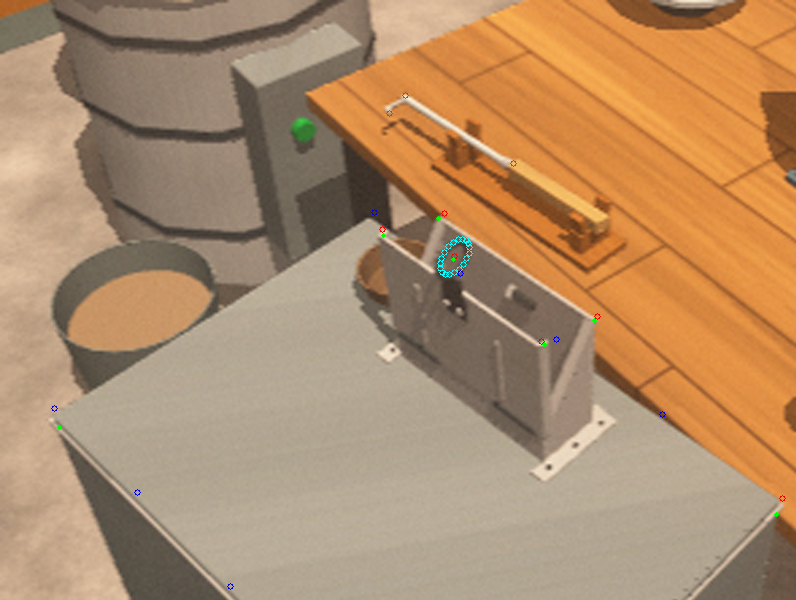

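View pics/ov_top.png

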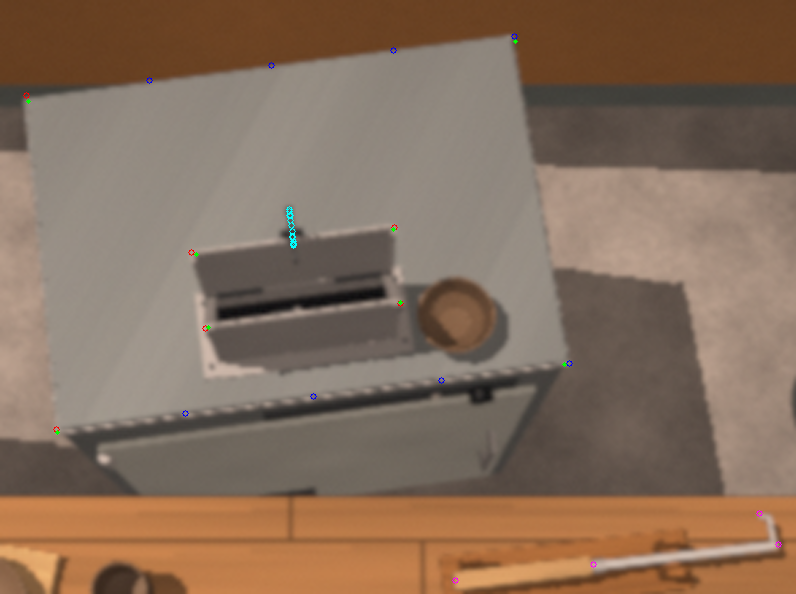

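Run:
```python
from h import *
st=r.sense(); 
from scipy.spatial.transform import Rotation as R
M=R.from_quat(st['tcp_rot']).as_matrix(); print(M.round(3)); p=st['eef_pos']
out=[]
for c,(x0,y0) in [('scene',(450,140)),('top',(100,240))]:
    im=cv2.imread(f'pics/{c}0.png');k=4
    s=viewer.snapshot(c)
    im=cv2.resize(im[y0:y0+130,x0:x0+100],None,fx=k,fy=k,interpolation=cv2.INTER_CUBIC)
    for a in (-.0465,0,.0465):
        u,v=proj(s,p+M[:,2]*a); cv2.circle(im,(int((u-x0+.5)*k),int((v-y0+.5)*k)),3,(0,0,255),1)
    out.append(im)
cv2.imwrite('pics/tcpchk.png',np.hstack(out))
```

```text
[[ 0.897 -0.     0.441]
 [-0.441  0.     0.897]
 [-0.    -1.     0.   ]]
```

View pics/tcpchk.png

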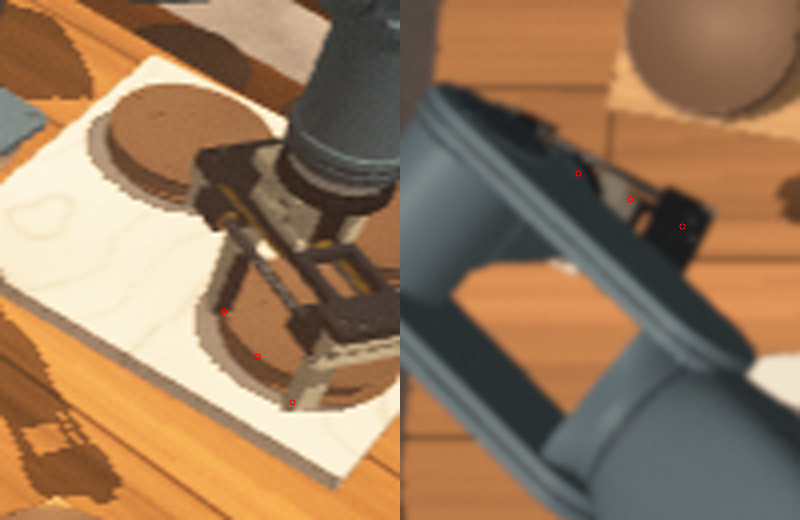

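```bash
cat > fit2.py <<'E'
from fit import *
def go(idx,free):
    ob=[obs[i] for i in idx]
    def rs(p):
        out=[]
        for c,uv,f in ob:
            P=f(p).copy(); P[2]+=p[4] if free else 0
            out.append(proj(S[c],P)-uv)
        return np.concatenate(out+[[0 if free else p[4]]])
    o=least_squares(rs,[.66,.04,.12,.6,0],loss='soft_l1')
    print(o.x); print(rs(o.x)[:2*len(ob)].reshape(-1,2).T.round(1)); print('eye',flp(180,0)(o.x))
    return o
if __name__=='__main__':
  roof=[0,1,2,3,4,6]; st=[7,8,9,10,11,12,13,14,15]
  for idx in (roof,st,roof+st):
    for fr in (0,1): go(idx,fr)
E
python3 fit2.py
```

```text
cab [0.6556 0.0359 0.1286 0.6089]
[[-0.5849 -0.9749]
 [ 1.8929 -0.2365]
 [-0.7673 -1.9623]
 [-0.4762 -2.1152]
 [ 2.334  -5.9166]
 [-0.118   3.6491]
 [-1.7429 -7.0683]
 [-1.1921  0.2991]
 [ 0.1155  0.343 ]
 [ 0.8328 -1.5918]
 [ 2.1417 -1.9339]
 [-1.5866 -0.5289]
 [ 0.1966 -0.9498]
 [-0.9735 -1.0187]
 [-0.4675 -2.1864]
 [ 0.6021 -0.9251]]
eye [0.7976 0.0542 0.3598] [297.4768 103.6773] [268.0021 194.6749] q 0.6089132410699969
pole [ 0.4403 -0.2648 -1.4562]
[[ 0.3653 -0.3509]
 [ 0.4438 -0.3994]
 [ 0.2049  0.0948]
 [-0.1255 -1.0082]
 [ 0.1504 -0.7541]
 [ 0.9389  1.405 ]
 [ 2.1697 -0.3446]]
[0.6532 0.0371 0.1262 0.6    0.    ]
[[-1.   1.6 -0.9 -0.5  3.1 -0.8]
 [-0.5  0.7 -1.6 -1.3 -5.9 -7.5]]
eye [0.7937 0.0549 0.3599]
[ 0.6598  0.0374  0.1302  0.5873 -0.0251]
[[ 0.6  0.3  0.3 -1.9  0.8 -0.6]
 [-0.5  0.3  0.2  0.1  0.4 -0.5]]
eye [0.7979 0.0555 0.3599]
[0.6593 0.0358 0.1392 0.5877 0.    ]
[[-1.3 -0.1  0.2  0.9 -1.9 -0.2 -0.6 -0.8  0.9]
 [-0.5 -1.1 -1.1 -1.1 -0.3 -1.5 -1.  -1.7 -0.8]]
eye [0.7974 0.0551 0.3599]
[ 0.659   0.0336  0.1386  0.582  -0.0068]
[[-0.4  0.5 -0.2  0.8 -0.8  0.5 -0.8 -0.6  0.9]
 [ 0.2 -0.4  0.1  0.1  0.7 -0.4  0.1 -0.6  0.3]]
eye [0.796  0.0527 0.36  ]
[0.6567 0.0369 0.1265 0.6019 0.    ]
[[-0.9  1.6 -0.8 -0.5  2.2 -1.9 -1.5 -0.2  0.7  2.1 -1.8  0.  -0.9 -0.3
   0.8]
 [-1.5 -0.4 -2.5 -2.3 -5.3 -7.  -0.1  0.1 -1.2 -1.7 -0.7 -0.9 -0.8 -2.1
  -0.8]]
eye [0.7975 0.0548 0.3599]
[ 0.6575  0.0344  0.1305  0.5886 -0.0095]
[[ 0.5  1.8  0.1 -0.6  1.2 -1.7 -0.4  0.4 -0.   1.5 -0.7  0.6 -0.9 -0.2
   1. ]
 [-0.8 -0.3 -1.1 -1.5 -4.  -4.7  0.6  0.6  0.8  0.5  0.8  0.3  0.9 -0.1
   1. ]]
eye [0.7959 0.0526 0.3599]
```

```bash
cat > calc.py <<'E'
from h import *
def cur():
    st=r.sense(); return st['eef_pos'],R.from_quat(st['tcp_rot']),st
def toolrot(yaw,pitch=0):
    # tool x = pole x: heading yaw, pitched up by pitch; tool y down-forward
    x=np.array([np.cos(yaw)*np.cos(pitch),np.sin(yaw)*np.cos(pitch),np.sin(pitch)])
    z=np.array([-np.sin(yaw),np.cos(yaw),0]); y=np.cross(z,x)
    return R.from_matrix(np.array([x,y,z]).T)
def rowto(P,Rt,verbose=True):
    p,Rc,st=cur()
    d=Rc.inv().apply(np.array(P)-p)/.05
    t=np.degrees((Rc.inv()*Rt).as_rotvec())/6
    if verbose: print('t=%.2f'%st['time'],'full',d.round(2),t.round(2))
    return np.r_[d,t]
E
python3 - <<'E'
from calc import *
rowto([.4403,-.2648,.15],toolrot(-1.4562))
E
```

```text
t=1.50 full [ 10.24   1.37 -11.87] [-0.    9.54 -0.  ]
```

```bash
python3 -m handwheel '[0.6,0,-0.7,0,0.6,0,93, 1.4,0,-1.6,0,1.3,0,93, 2.2,0,-2.5,0,2.1,0,93, 3,0,-3.4,0,2.8,0,93, 3.8,0,-4.3,0,3.5,0,93, 4.6,0,-5.3,0,4.3,0,93, 5.4,0,-6.2,0,5,0,93, 6,0,-7,0,5.6,0,93]' 60; python3 -c "
from calc import *
rowto([.4403,-.2648,.13],toolrot(-1.4562))"
```

```text
time: 2.5
eef_pos: [0.3579, 0.045, 0.2191]
tcp_rot: [-0.612, 0.353, -0.354, 0.613]
force: [0.0, -0.2, -0.0]
width: 0.0931
t=2.50 full [ 6.19  1.79 -1.68] [-0.01  3.91  0.01]
```

```bash
python3 -m handwheel '[0.9,0,-0.2,0,0.6,0,93, 1.8,0,-0.5,0,1.2,0,93, 2.8,0.3,-0.8,0,1.8,0,93, 3.8,0.6,-1.1,0,2.4,0,93, 4.7,0.9,-1.3,0,3,0,93, 5.5,1.3,-1.5,0,3.6,0,93, 6.2,1.7,-1.7,0,3.9,0,93, 6.2,1.8,-1.7,0,3.9,0,93]' 60; python3 -c "
from calc import *
rowto([.4403,-.2648,.041],toolrot(-1.4562))
s=snap('scene','s1.png');s2=snap('top','t1.png')
a=s['pixels'][100:230,220:380,::-1]; cv2.imwrite('pics/s1z.png',cv2.resize(a,None,fx=5,fy=5,interpolation=cv2.INTER_CUBIC)[:600])"
```

```text
time: 3.5
eef_pos: [0.4395, -0.2679, 0.1278]
tcp_rot: [-0.527, 0.471, -0.471, 0.528]
force: [0.2, -0.6, 0.5]
width: 0.093
t=3.50 full [-0.06  1.74  0.02] [-0.   -0.01 -0.  ]
```

View pics/s1z.png

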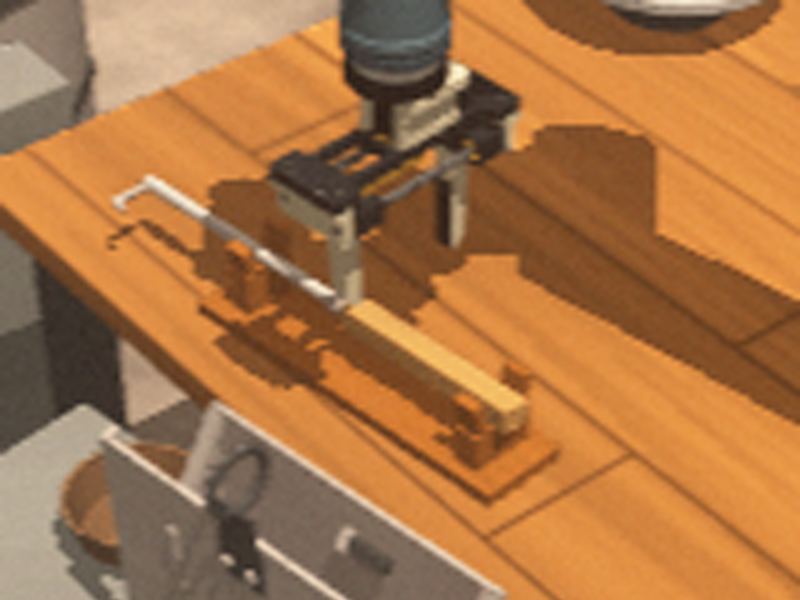

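The gripper hangs above the handle with the fingers on either side of it (fingers near (345,250) and (450,200) in the zoom, handle running (350,310)–(520,410)). Next: descend and grip.

```bash
python3 -m handwheel '[0,0.6,0,0,0,0,93, 0,1.2,0,0,0,0,93, 0,1.6,0,0,0,0,93, 0,1.74,0,0,0,0,93, 0,1.74,0,0,0,0,20, 0,1.74,0,0,0,0,15, 0,1.74,0,0,0,0,15, 0,1.74,0,0,0,0,15]' 60; python3 -m handwheel '[0,0,0,0,0,0,15, 0,0,0,0,0,0,15, 0,0,0,0,0,0,15, 0,-0.3,0,0,0,0,15, 0,-0.7,0,0,0,0,15, 0,-1.2,0,0,0,0,15, 0,-1.8,0,0,0,0,15, 0,-2.4,0,0,0,0,15]' 60; python3 -c "
from calc import *
s=snap('scene','s2.png');s2=snap('top','t2.png')
a=s['pixels'][80:210,220:380,::-1]; cv2.imwrite('pics/s2z.png',cv2.resize(a,None,fx=4,fy=4,interpolation=cv2.INTER_CUBIC)[:600])
a=s2['pixels'][180:270,330:500,::-1]; cv2.imwrite('pics/t2z.png',cv2.resize(a,None,fx=4,fy=4,interpolation=cv2.INTER_CUBIC)[:600])"
```

```text
time: 4.6
eef_pos: [0.4392, -0.2655, 0.042]
tcp_rot: [-0.528, 0.47, -0.47, 0.528]
force: [0.2, 0.3, 0.1]
width: 0.0577
time: 5.6
eef_pos: [0.4388, -0.2653, 0.1635]
tcp_rot: [-0.528, 0.47, -0.47, 0.528]
force: [0.7, -0.4, -2.5]
width: 0.0237
```

View pics/s2z.png

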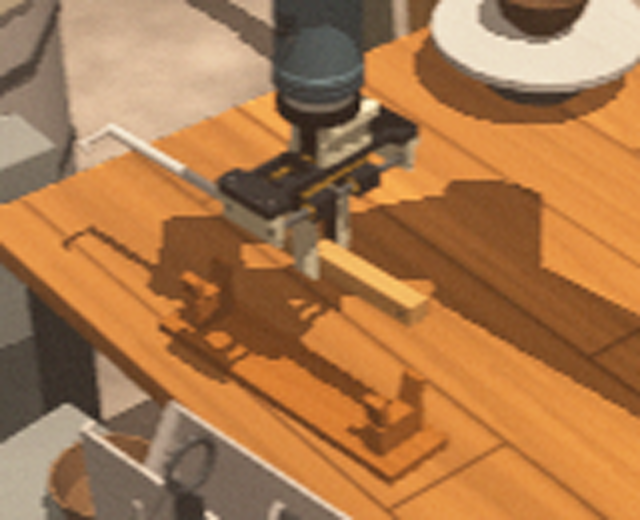

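View pics/t2z.png

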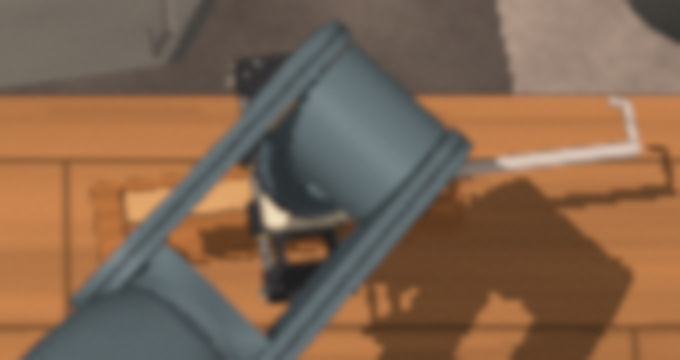

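```bash
cat > pole.py <<'E'
from calc import *
from scipy.optimize import least_squares
def polefit(obs,pitchfree=True):
    """obs: list (snap, uv, P_pole mm). unknown: offsets dx,dz and pitch about jaw axis in hand"""
    p,Rc,st=cur()
    def W(q,P):
        P=np.array(P)/1000; c,s=np.cos(q[2]),np.sin(q[2])  # tool frame: x=pole x, -y=pole z, z=pole y
        # grasp point at tool (0,-.019,0)
        X=c*P[0]-s*P[2]+q[0]; Z=s*P[0]+c*P[2]+q[1]
        return p+Rc.apply([X,-.019-Z,P[1]+q[3]])
    def rs(q): return np.concatenate([proj(s,W(q,P))-uv for s,uv,P in obs]+[[q[0]*300,q[1]*1000,q[2]*200,q[3]*1000]])
    o=least_squares(rs,[0,0,0,0],loss='soft_l1')
    return o.x,rs(o.x)[:-4].reshape(-1,2),W
def cr(ox,oy,k): return lambda u,v:np.array((ox+(u+.5)/k-.5, oy+(v+.5)/k-.5))
E
python3 - <<'E'
from pole import *
s=viewer.snapshot('scene');t=viewer.snapshot('top')
a=cr(220,80,4);b=cr(330,180,4)
q,e,W=polefit([(s,a(110,127),(302,-1,3)),(s,a(85,146),(286,41,0)),(t,b(637,150),(303,-2,0)),(t,b(611,100),(286,41,0)),(s,a(180,173),(220,0,6))])
print(q,e.round(1),cur()[0],W(q,(300,20,0)),W([0,0,0,0],(300,20,0)))
E
```

```text
[-6.18532154e-04 -2.80119586e-04 -1.66714606e-03  8.26071291e-05] [[ 0.1 -1.3]
 [ 0.8  0.3]
 [ 0.2 -0.1]
 [-0.8  0.1]
 [-4.1 -5.3]] [ 0.4390831  -0.26550801  0.16217662] [ 0.49350983 -0.5605861   0.18036829] [ 0.49349818 -0.56121069  0.18114835]
```

```bash
cat > plan.py <<'E'
from calc import *
PSI=.137; E0=np.array([.797,.0535,.357])
D=np.array([np.cos(PSI),np.sin(PSI),0]); Y=np.array([-np.sin(PSI),np.cos(PSI),0])
def tcp_for(ppt,Wpt,yaw=PSI,pitch=0):
    """TCP pos such that pole point ppt(mm) is at world Wpt"""
    Rt=toolrot(yaw,pitch); P=np.array(ppt)/1000
    return np.array(Wpt)-Rt.apply([P[0],-.019-P[2],P[1]]),Rt
E
python3 - <<'E'
from plan import *
p,Rt=tcp_for((294.5,0,0),E0-.08*Y); print(p)
rowto([.46,-.2,.338],toolrot(-.68)); rowto(p,Rt)
E
```

```text
[ 0.51618516 -0.06597082  0.338     ]
t=5.80 full [-1.25 -3.52  0.57] [-0.01 -7.4   0.  ]
t=5.80 full [-3.79 -3.51  2.  ] [-1.000e-02 -1.521e+01  1.000e-02]
```

```bash
python3 -m handwheel '[0,-0.6,0,0,-0.5,0,15, -0.2,-1.2,0.1,0,-1.4,0,15, -0.4,-1.9,0.1,0,-2.4,0,15, -0.6,-2.5,0.2,0,-3.4,0,15, -0.8,-3,0.3,0,-4.4,0,15, -1,-3.3,0.4,0,-5.4,0,15, -1.1,-3.5,0.5,0,-6.4,0,15, -1.2,-3.5,0.6,0,-7.4,0,15]' 60; python3 -c "
from plan import *
p,Rt=tcp_for((294.5,0,0),E0-.08*Y);rowto(p,Rt)"
```

```text
time: 6.8
eef_pos: [0.4617, -0.2021, 0.3361]
tcp_rot: [-0.667, 0.235, -0.234, 0.667]
force: [0.2, 0.1, -1.8]
width: 0.0235
t=6.80 full [-0.86 -0.03  2.81] [-0.01 -7.77 -0.01]
```

```bash
python3 -m handwheel '[-0.1,0,0.3,0,-0.9,0,15, -0.2,0,0.7,0,-1.9,0,15, -0.3,0,1.1,0,-2.9,0,15, -0.4,0,1.5,0,-3.9,0,15, -0.5,0,1.9,0,-4.9,0,15, -0.6,0,2.3,0,-5.9,0,15, -0.8,0,2.6,0,-7,0,15, -0.9,0,2.8,0,-7.8,0,15]' 60; python3 -c "
from plan import *
p,Rt=tcp_for((294.5,0,0),E0-.08*Y);rowto(p,Rt)
s=snap('scene','s3.png');s2=snap('top','t3.png')
a=s['pixels'][140:260,210:350,::-1]; cv2.imwrite('pics/s3z.png',cv2.resize(a,None,fx=5,fy=5,interpolation=cv2.INTER_CUBIC)[:600])
a=s2['pixels'][80:200,240:400,::-1]; cv2.imwrite('pics/t3z.png',cv2.resize(a,None,fx=5,fy=5,interpolation=cv2.INTER_CUBIC)[:600])"
```

```text
time: 7.8
eef_pos: [0.5137, -0.0638, 0.3341]
tcp_rot: [-0.704, -0.049, 0.052, 0.706]
force: [-0.4, -0.0, -1.3]
width: 0.0232
t=7.80 full [ 0.04 -0.08 -0.05] [-0.03  0.06 -0.04]
```

View pics/s3z.png

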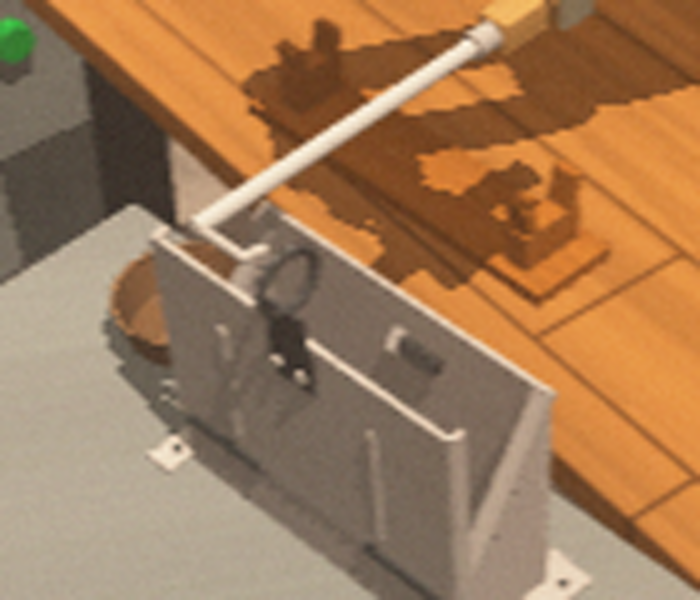

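View pics/t3z.png

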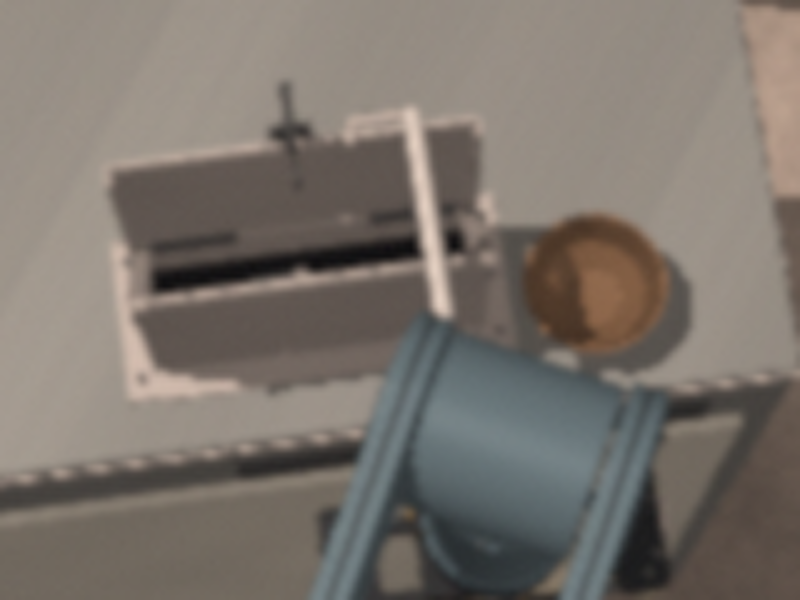

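```bash
cat > ov.py <<'E'
from plan import *
import sys
def ov(tag,E=E0,boxes={'scene':(210,140,140,120),'top':(240,80,160,120)}):
    p,Rc,st=cur()
    for c in ('scene','top'):
        s=snap(c); x0,y0,w_,h_=boxes[c];k=5
        im=np.ascontiguousarray(cv2.resize(s['pixels'][y0:y0+h_,x0:x0+w_,::-1],None,fx=k,fy=k,interpolation=cv2.INTER_CUBIC))
        def pt(P,col):
            u,v=proj(s,P); cv2.circle(im,(int((u-x0+.5)*k),int((v-y0+.5)*k)),1,col,-1)
        for a in np.linspace(0,6.28,30): pt(E+.020*(np.cos(a)*D+np.sin(a)*np.array([0,0,1])),(255,255,0))
        pt(E,(0,0,255))
        for P in [(302,0,0),(300,10,0),(300,20,0),(300,37,0),(289,40,0),(250,0,0),(200,0,0),(100,0,0)]:
            P=np.array(P)/1000; pt(p+Rc.apply([P[0],-.019-P[2],P[1]]),(255,0,255))
        cv2.imwrite(f'pics/{tag}_{c}.png',im[:600])
if __name__=='__main__': ov(sys.argv[1])
E
python3 ov.py ov3
```

```text
(no output)
```

View pics/ov3_scene.png

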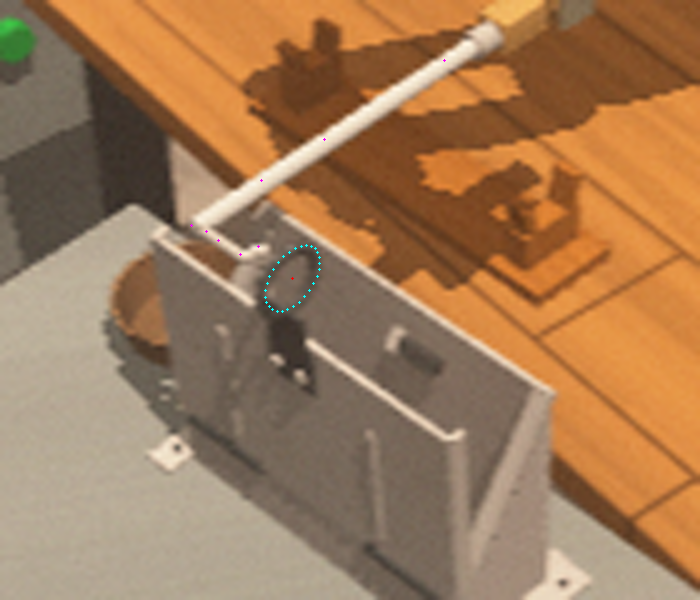

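View pics/ov3_top.png

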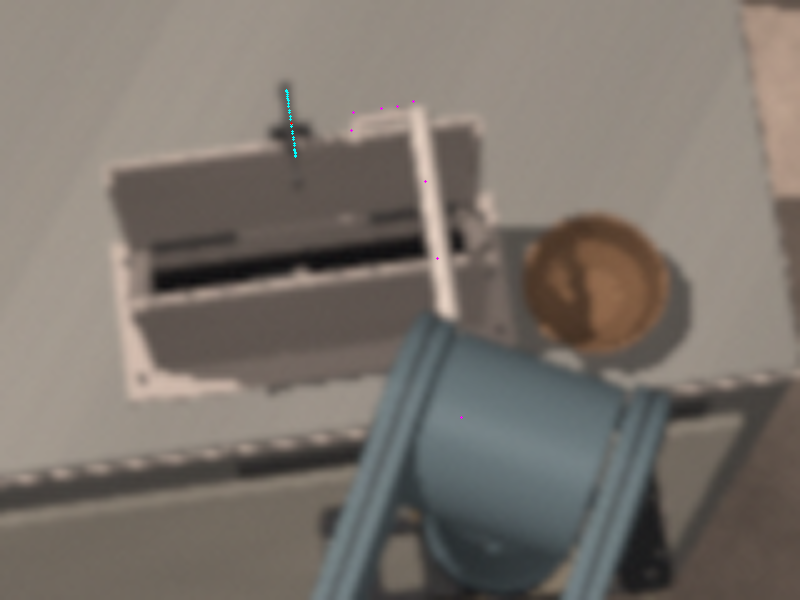

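```bash
sed -i 's/E0=.*/E0=np.array([.802,.0535,.360])/' plan.py; python3 -c "
from plan import *
p,Rt=tcp_for((294.5,0,0),E0-.06*Y);rowto(p,Rt)
p,Rt=tcp_for((294.5,0,0),E0-.02*Y);rowto(p,Rt)"
```

```text
t=8.00 full [ 0.14 -0.12  0.36] [-0.02  0.02 -0.03]
t=8.00 full [ 0.14 -0.12  1.16] [-0.02  0.02 -0.03]
```

```bash
python3 -m handwheel '[0.14,-0.12,0,0,0,0,15, 0.14,-0.12,0.1,0,0,0,15, 0.14,-0.12,0.2,0,0,0,15, 0.14,-0.12,0.3,0,0,0,15, 0.14,-0.12,0.36,0,0,0,15, 0.14,-0.12,0.36,0,0,0,15, 0.14,-0.12,0.36,0,0,0,15, 0.14,-0.12,0.36,0,0,0,15]' 60; python3 ov.py ov4
```

```text
time: 9.0
eef_pos: [0.5184, -0.0462, 0.3409]
tcp_rot: [-0.705, -0.048, 0.05, 0.706]
force: [0.1, 0.3, -1.5]
width: 0.0237
```

View pics/ov4_scene.png

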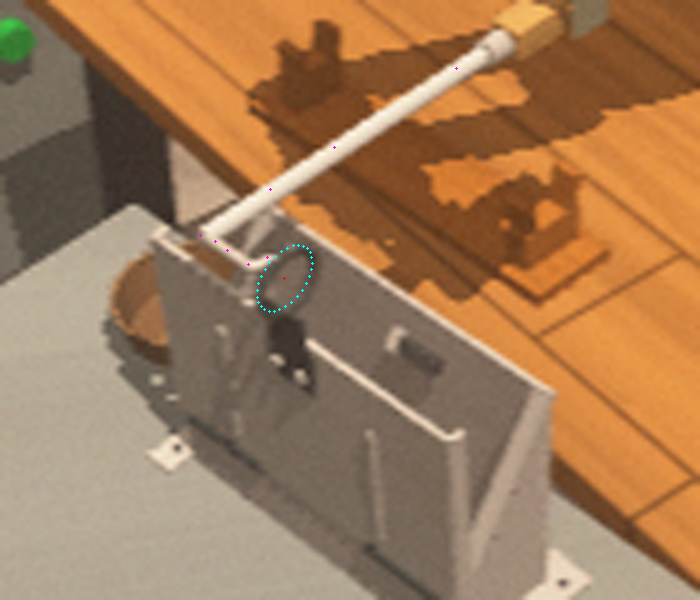

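View pics/ov4_top.png

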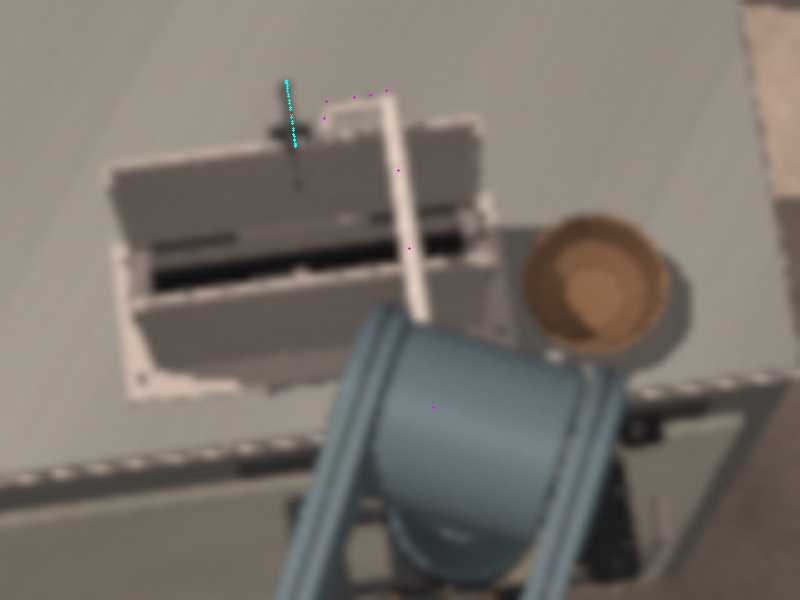

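```bash
python3 -m handwheel '[0,0,0.1,0,0,0,15, 0,0,0.2,0,0,0,15, 0,0,0.26,0,0,0,15, 0,0,0.32,0,0,0,15, 0,0,0.38,0,0,0,15, 0,0,0.44,0,0,0,15, 0,0,0.5,0,0,0,15, 0,0,0.5,0,0,0,15]' 60; python3 ov.py ov5
```

```text
time: 10.1
eef_pos: [0.5149, -0.0212, 0.341]
tcp_rot: [-0.705, -0.048, 0.05, 0.706]
force: [0.6, 0.1, -2.1]
width: 0.0236
```

View pics/ov5_scene.png

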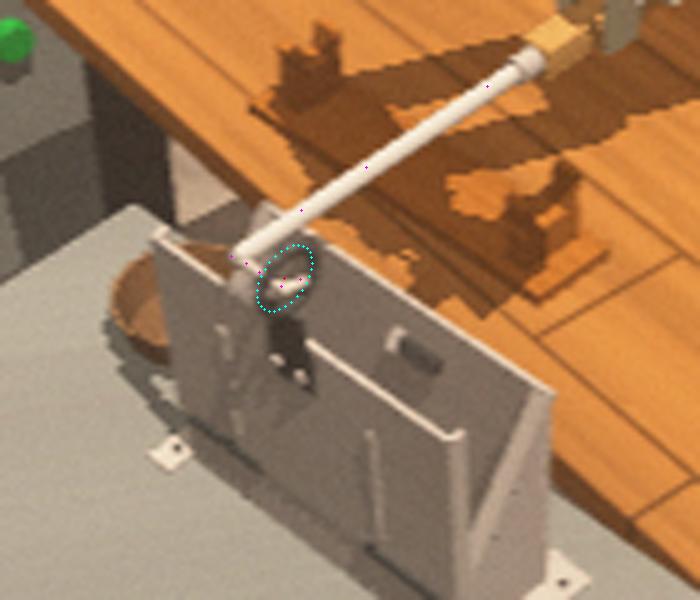

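View pics/ov5_top.png

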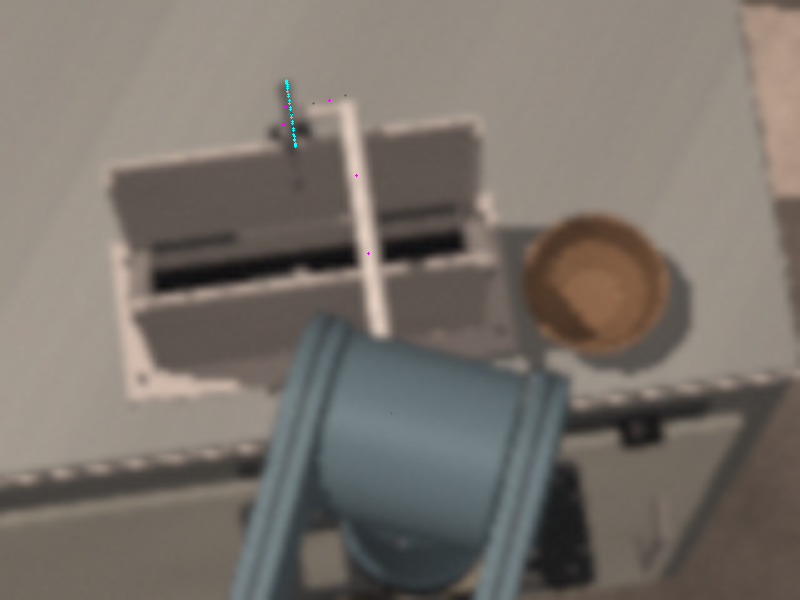

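```bash
python3 -m handwheel '[0,0,0.06,0,0,0,15, 0,0,0.12,0,0,0,15, 0,0,0.18,0,0,0,15, 0,0,0.24,0,0,0,15, 0,0,0.28,0,0,0,15, 0,0,0.28,0,0,0,15, 0,0,0.28,0,0,0,15, 0,0,0.28,0,0,0,15]' 60; python3 ov.py ov6
```

```text
time: 11.2
eef_pos: [0.513, -0.0076, 0.341]
tcp_rot: [-0.705, -0.048, 0.05, 0.706]
force: [0.4, -0.3, -1.5]
width: 0.0237
```

View pics/ov6_scene.png

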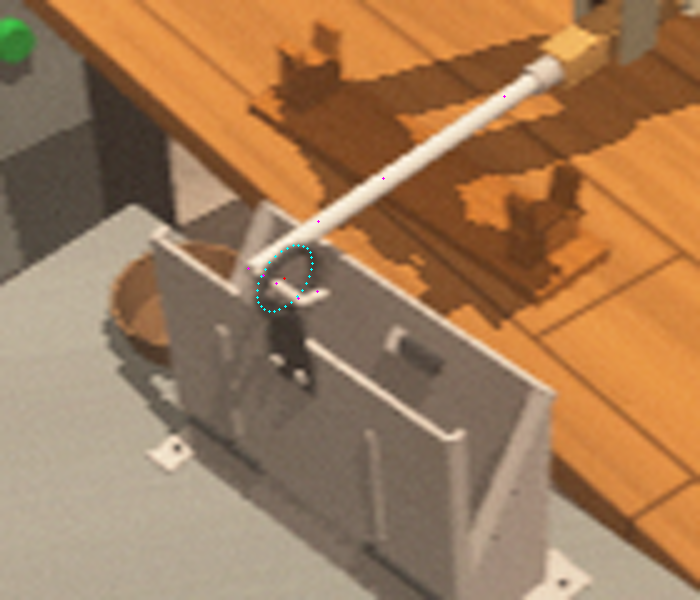

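View pics/ov6_top.png

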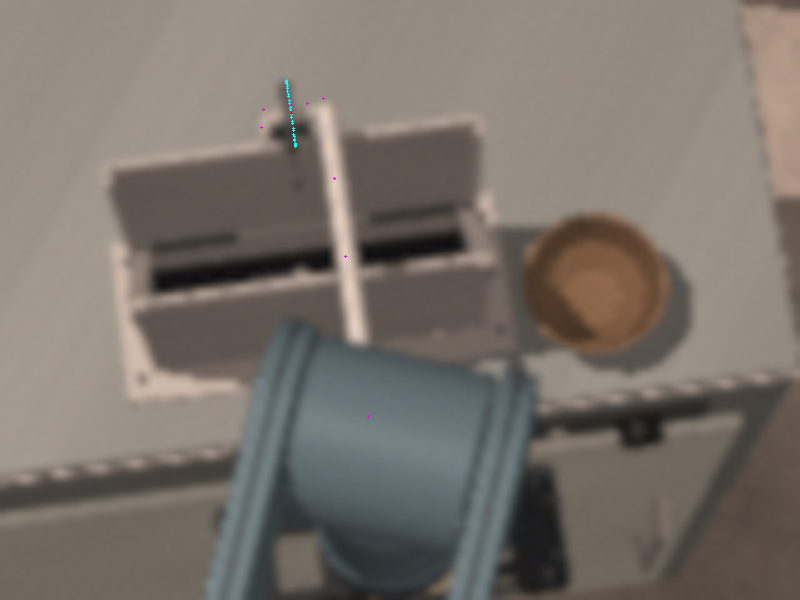

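```bash
cat > arc.py <<'E'
from plan import *
import sys
Q0=.585; TH0=np.arctan2(152,-96)
H=E0-.18*(np.cos(TH0-Q0)*D+np.sin(TH0-Q0)*np.array([0,0,1]))
def pose(q,back=.0135,dz=0,py=20):
    th=TH0-q; Z=np.array([0,0,1])
    E=H+.18*(np.cos(th)*D+np.sin(th)*Z); tg=np.sin(th)*D-np.cos(th)*Z
    W=E-back*tg
    return tcp_for((300,18,0),W,PSI,th-np.pi/2)
if __name__=='__main__':
    # args: list of q:back
    for a in sys.argv[1:]:
        q,b=map(float,a.split(':')); P,Rt=pose(q,b/1000); v=rowto(P,Rt,False); print(a,P.round(4),v.round(2))
    p,Rc,st=cur(); print(st['time'],st['force'].round(1),st['moment'].round(2))
E
python3 arc.py .585:-5.5 .585:4 .585:10 .57:13.5 .54:13.5 .51:13.5 .48:13.5 .45:13.5 .42:13.5
```

```text
.585:-5.5 [ 0.5124 -0.0046  0.3474] [-0.   -0.13  0.06 -0.02  0.01  0.18]
.585:4 [ 0.503  -0.0059  0.3476] [-0.19 -0.13  0.06 -0.02  0.01  0.18]
.585:10 [ 0.497  -0.0067  0.3477] [-0.31 -0.13  0.06 -0.02  0.01  0.18]
.57:13.5 [ 0.4911 -0.0075  0.3431] [-0.43 -0.04  0.06 -0.02  0.01  0.04]
.54:13.5 [ 0.4864 -0.0082  0.3337] [-0.53  0.15  0.06 -0.02  0.01 -0.25]
.51:13.5 [ 0.482  -0.0088  0.3241] [-0.62  0.34  0.06 -0.02  0.01 -0.53]
.48:13.5 [ 0.4778 -0.0094  0.3144] [-0.7   0.53  0.06 -0.02  0.01 -0.82]
.45:13.5 [ 0.474  -0.0099  0.3046] [-0.78  0.73  0.06 -0.02  0.01 -1.11]
.42:13.5 [ 0.4704 -0.0104  0.2946] [-0.85  0.93  0.06 -0.02  0.01 -1.39]
11.3 [-0.2  0.7 -2. ] [0.06 0.02 0.01]
```

```bash
python3 -m handwheel '[-0.15,0,0,0,0,0,15, -0.3,0,0,0,0,0,15, -0.38,0,0,0,0,0,15, -0.43,0,0,0,0,0.04,15, -0.48,0.06,0,0,0,-0.1,15, -0.53,0.15,0,0,0,-0.25,15, -0.58,0.25,0,0,0,-0.39,15, -0.62,0.34,0,0,0,-0.53,15]' 60; python3 arc.py .48:13.5 .45:13.5 .42:13.5 .39:13.5 .36:13.5 .33:13.5 .30:13.5 .27:13.5; python3 ov.py ov7
```

```text
time: 12.3
eef_pos: [0.482, -0.0119, 0.3237]
tcp_rot: [-0.703, -0.068, 0.03, 0.707]
force: [1.8, 0.1, -2.4]
width: 0.0233
.48:13.5 [ 0.4778 -0.0094  0.3144] [-0.08  0.18  0.06 -0.02  0.01 -0.28]
.45:13.5 [ 0.474  -0.0099  0.3046] [-0.17  0.37  0.06 -0.02  0.01 -0.57]
.42:13.5 [ 0.4704 -0.0104  0.2946] [-0.26  0.57  0.06 -0.02  0.01 -0.86]
.39:13.5 [ 0.4672 -0.0108  0.2846] [-0.33  0.77  0.06 -0.02  0.01 -1.14]
.36:13.5 [ 0.4642 -0.0112  0.2744] [-0.4   0.96  0.06 -0.02  0.01 -1.43]
.33:13.5 [ 0.4616 -0.0116  0.2642] [-0.47  1.17  0.06 -0.02  0.01 -1.71]
.30:13.5 [ 0.4592 -0.0119  0.2539] [-0.52  1.37  0.06 -0.02  0.01 -2.  ]
.27:13.5 [ 0.4572 -0.0122  0.2435] [-0.58  1.57  0.06 -0.02  0.01 -2.29]
12.3 [ 1.8  0.1 -2.4] [ 0.09 -0.25 -0.02]
```

View pics/ov7_scene.png

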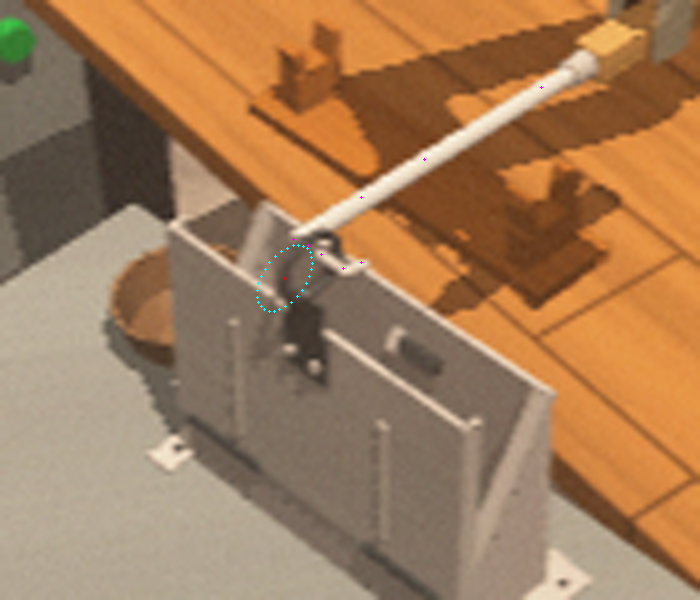

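View pics/ov7_top.png

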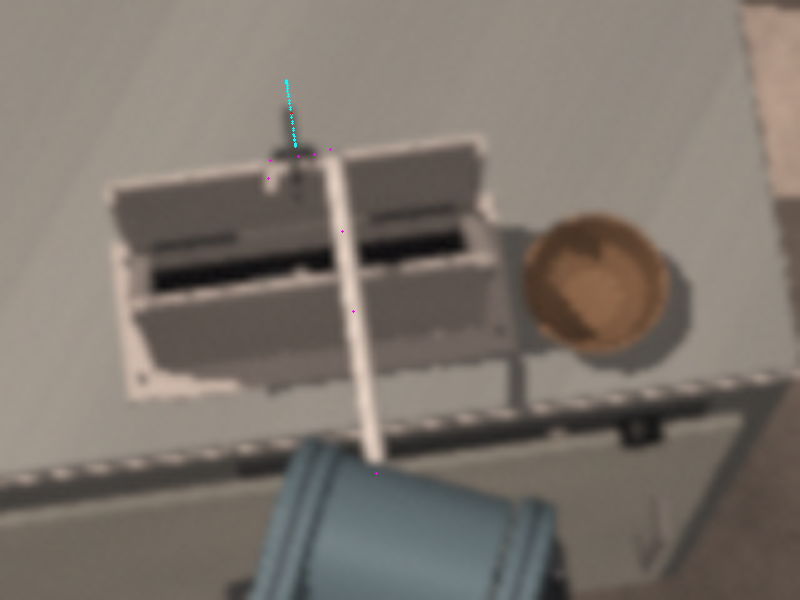

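```bash
python3 -m handwheel '[-0.08,0.18,0,0,0,-0.28,15, -0.17,0.37,0,0,0,-0.57,15, -0.26,0.57,0,0,0,-0.86,15, -0.33,0.77,0,0,0,-1.14,15, -0.4,0.96,0,0,0,-1.43,15, -0.47,1.17,0,0,0,-1.71,15, -0.52,1.37,0,0,0,-2,15, -0.58,1.57,0,0,0,-2.29,15]' 60; python3 arc.py .25:13.5 .23:13.5 .21:13.5 .19:13.5 .17:13.5 .15:13.5 .13:13.5 .11:13.5; python3 ov.py ov8
```

```text
time: 13.4
eef_pos: [0.457, -0.0152, 0.2438]
tcp_rot: [-0.69, -0.151, -0.055, 0.706]
force: [1.5, -1.1, -1.8]
width: 0.0234
.25:13.5 [ 0.456  -0.0124  0.2366] [-0.05  0.14  0.06 -0.02  0.   -0.18]
.23:13.5 [ 0.4549 -0.0125  0.2296] [-0.11  0.26  0.06 -0.02  0.   -0.37]
.21:13.5 [ 0.454  -0.0126  0.2226] [-0.17  0.39  0.06 -0.02  0.   -0.57]
.19:13.5 [ 0.4533 -0.0127  0.2156] [-0.23  0.52  0.06 -0.02  0.   -0.76]
.17:13.5 [ 0.4526 -0.0128  0.2086] [-0.28  0.65  0.06 -0.02  0.   -0.95]
.15:13.5 [ 0.4521 -0.0129  0.2016] [-0.33  0.78  0.06 -0.02  0.   -1.14]
.13:13.5 [ 0.4518 -0.013   0.1945] [-0.38  0.92  0.06 -0.02  0.   -1.33]
.11:13.5 [ 0.4515 -0.013   0.1875] [-0.42  1.05  0.06 -0.02  0.   -1.52]
13.4 [ 1.5 -1.1 -1.8] [ 0.09 -0.05 -0.03]
```

View pics/ov8_scene.png

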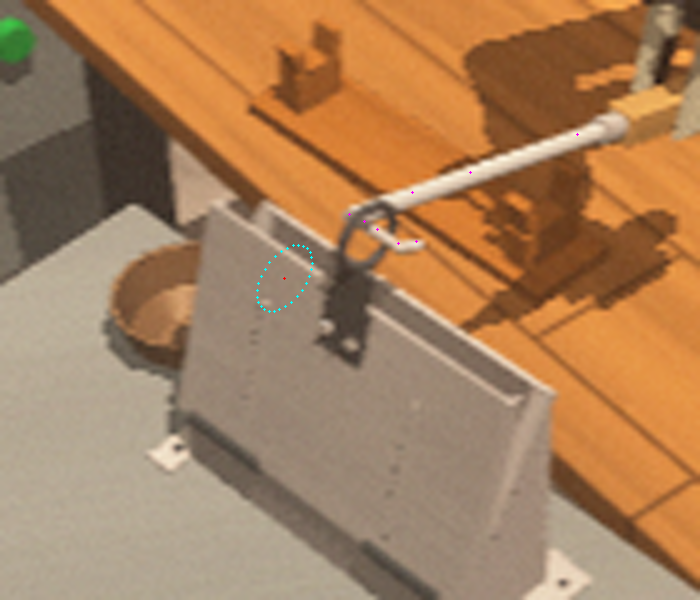

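```bash
python3 -m handwheel '[-0.06,0.13,0,0,0,-0.18,15, -0.12,0.26,0,0,0,-0.37,15, -0.18,0.39,0,0,0,-0.57,15, -0.23,0.52,0,0,0,-0.76,15, -0.28,0.65,0,0,0,-0.95,15, -0.33,0.78,0,0,0,-1.14,15, -0.38,0.92,0,0,0,-1.33,15, -0.42,1.05,0,0,0,-1.52,15]' 60; python3 arc.py .10:13.5 .09:13.5 .08:13.5 .07:13.5 .06:13.5 .05:13.5 .04:13.5 .03:13.5; python3 ov.py ov9
```

```text
time: 14.5
eef_pos: [0.4504, -0.0154, 0.186]
tcp_rot: [-0.676, -0.205, -0.111, 0.7]
force: [0.1, -0.6, -1.5]
width: 0.0234
.10:13.5 [ 0.4515 -0.013   0.184 ] [ 0.01  0.05  0.04 -0.03 -0.01 -0.11]
.09:13.5 [ 0.4515 -0.013   0.1804] [-0.02  0.11  0.04 -0.03 -0.01 -0.21]
.08:13.5 [ 0.4515 -0.013   0.1769] [-0.05  0.18  0.04 -0.03 -0.01 -0.31]
.07:13.5 [ 0.4515 -0.013   0.1734] [-0.08  0.24  0.04 -0.03 -0.01 -0.4 ]
.06:13.5 [ 0.4516 -0.013   0.1699] [-0.11  0.3   0.04 -0.03 -0.01 -0.5 ]
.05:13.5 [ 0.4517 -0.013   0.1663] [-0.14  0.37  0.04 -0.03 -0.01 -0.59]
.04:13.5 [ 0.4519 -0.0129  0.1628] [-0.17  0.43  0.04 -0.03 -0.01 -0.69]
.03:13.5 [ 0.4521 -0.0129  0.1593] [-0.2   0.5   0.04 -0.03 -0.01 -0.78]
14.5 [ 0.1 -0.6 -1.5] [ 0.16 -0.13 -0.1 ]
```

View pics/ov9_scene.png

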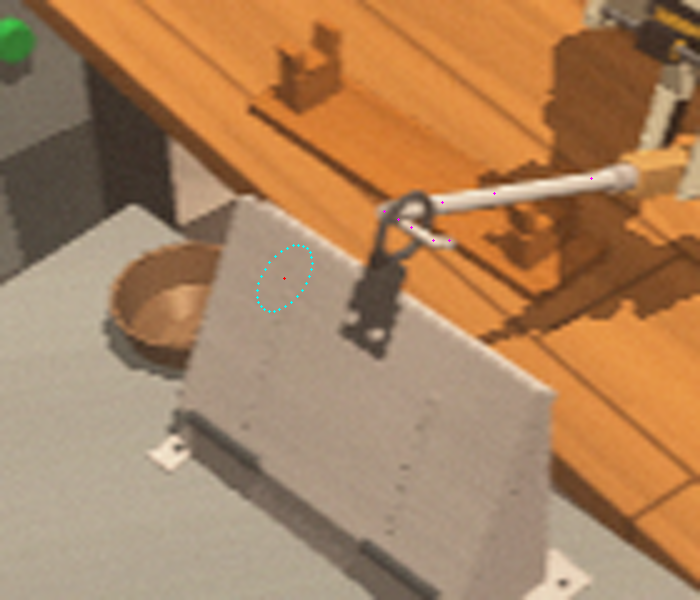

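View pics/ov9_top.png

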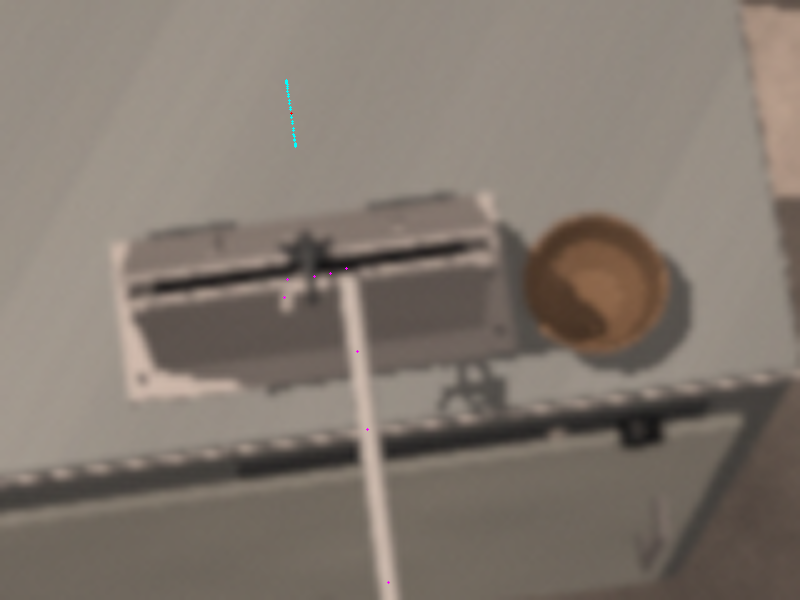

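```bash
python3 -m handwheel '[-0.02,0.05,0,0,0,-0.11,15, -0.03,0.11,0,0,0,-0.21,15, -0.05,0.18,0,0,0,-0.31,15, -0.08,0.24,0,0,0,-0.4,15, -0.11,0.3,0,0,0,-0.5,15, -0.14,0.37,0,0,0,-0.59,15, -0.17,0.43,0,0,0,-0.69,15, -0.17,0.43,0,0,0,-0.69,15]' 60; python3 arc.py .04:13.5 .03:13.5 .02:13.5 .01:13.5 0:13.5 -.01:13.5 -.02:13.5  -.03:13.5; python3 ov.py ov10
```

```text
time: 15.6
eef_pos: [0.4522, -0.0152, 0.163]
tcp_rot: [-0.668, -0.229, -0.137, 0.695]
force: [7.1, 1.4, 0.3]
width: 0.0238
.04:13.5 [ 0.4519 -0.0129  0.1628] [-0.    0.    0.05 -0.03 -0.03  0.01]
.03:13.5 [ 0.4521 -0.0129  0.1593] [-0.03  0.07  0.05 -0.03 -0.03 -0.09]
.02:13.5 [ 0.4523 -0.0129  0.1558] [-0.07  0.13  0.05 -0.03 -0.03 -0.18]
.01:13.5 [ 0.4526 -0.0128  0.1523] [-0.1   0.19  0.05 -0.03 -0.03 -0.28]
0:13.5 [ 0.4528 -0.0128  0.1488] [-0.13  0.26  0.05 -0.03 -0.03 -0.37]
-.01:13.5 [ 0.4532 -0.0128  0.1453] [-0.16  0.32  0.04 -0.03 -0.03 -0.47]
-.02:13.5 [ 0.4535 -0.0127  0.1417] [-0.19  0.38  0.04 -0.03 -0.03 -0.57]
-.03:13.5 [ 0.4539 -0.0127  0.1382] [-0.21  0.45  0.04 -0.03 -0.03 -0.66]
15.6 [7.1 1.4 0.3] [ 0.15 -0.61  0.13]
```

View pics/ov10_scene.png

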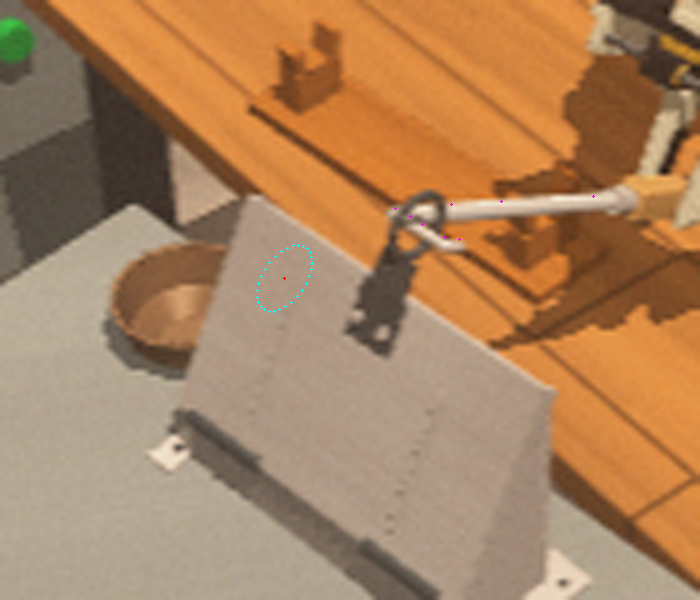

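View pics/ov10_top.png

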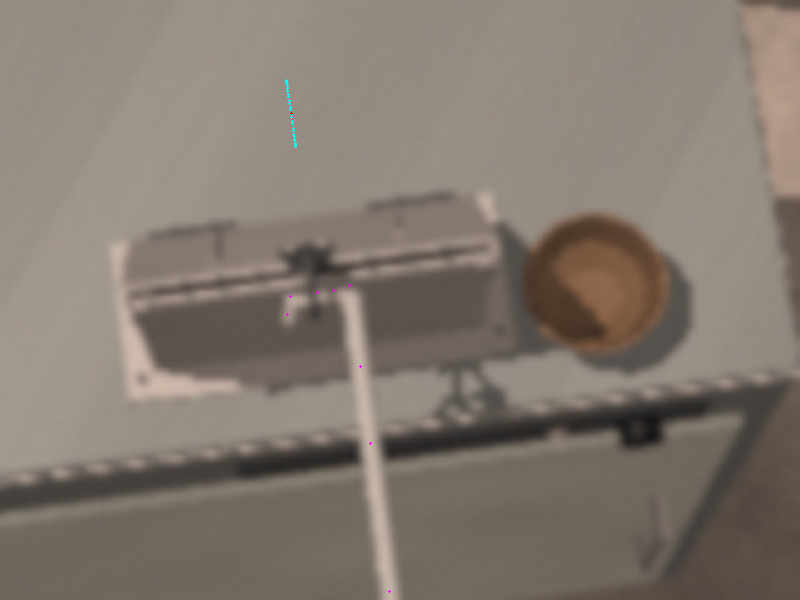

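```bash
python3 -m handwheel '[-0.02,0.03,0,0,0,-0.05,15, -0.03,0.07,0,0,0,-0.09,15, -0.05,0.1,0,0,0,-0.14,15, -0.07,0.13,0,0,0,-0.18,15, -0.09,0.16,0,0,0,-0.23,15, -0.1,0.19,0,0,0,-0.28,15, -0.1,0.19,0,0,0,-0.28,15, -0.1,0.19,0,0,0,-0.28,15]' 60; python3 arc.py  .01:13.5 0:13.5 -.01:13.5 -.02:13.5  -.03:13.5 -.04:13.5; python3 ov.py ov11
```

```text
time: 16.7
eef_pos: [0.4546, -0.016, 0.1541]
tcp_rot: [-0.665, -0.24, -0.148, 0.692]
force: [8.3, 2.7, 2.4]
width: 0.0236
.01:13.5 [ 0.4526 -0.0128  0.1523] [-0.05  0.01  0.07 -0.01 -0.02  0.04]
0:13.5 [ 0.4528 -0.0128  0.1488] [-0.08  0.08  0.07 -0.01 -0.02 -0.06]
-.01:13.5 [ 0.4532 -0.0128  0.1453] [-0.11  0.14  0.07 -0.01 -0.02 -0.15]
-.02:13.5 [ 0.4535 -0.0127  0.1417] [-0.14  0.2   0.07 -0.01 -0.02 -0.25]
-.03:13.5 [ 0.4539 -0.0127  0.1382] [-0.17  0.27  0.07 -0.01 -0.02 -0.34]
-.04:13.5 [ 0.4544 -0.0126  0.1347] [-0.2   0.33  0.07 -0.   -0.02 -0.44]
16.7 [8.3 2.7 2.4] [ 0.27 -1.08  0.2 ]
```

View pics/ov11_scene.png

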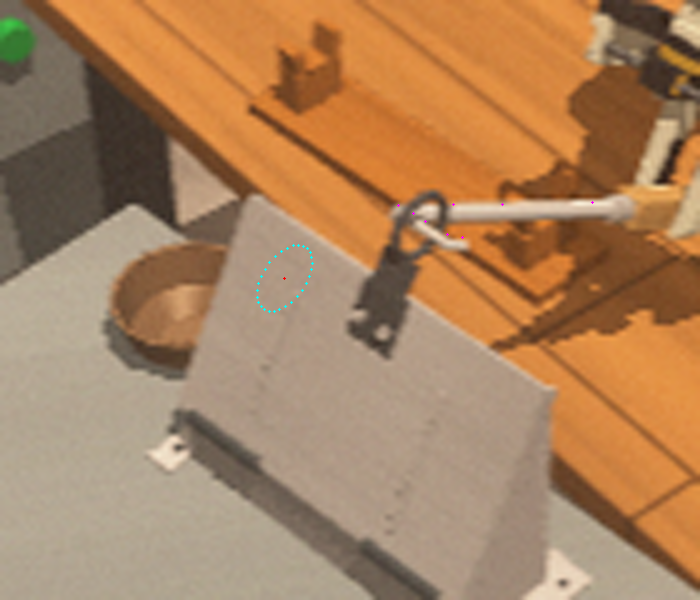

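View pics/ov11_top.png

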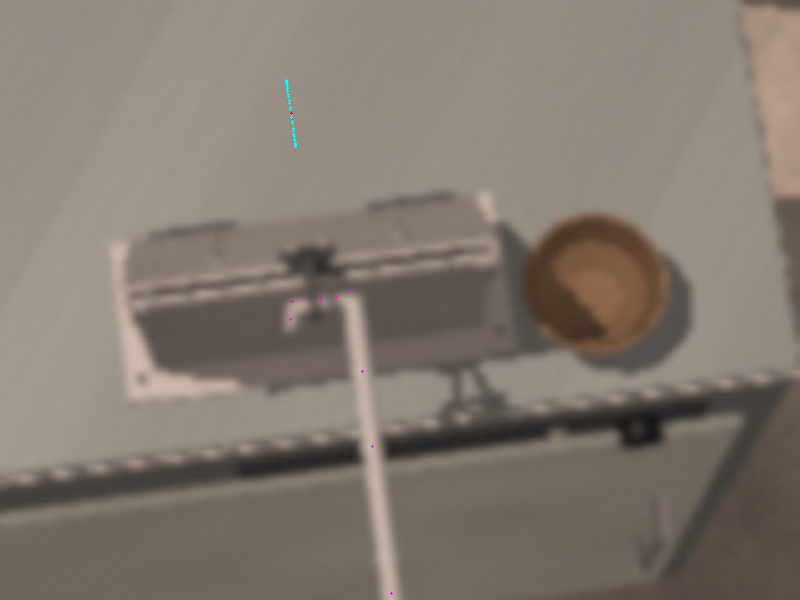

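```bash
python3 -m handwheel '[-0.07,0.04,0,0,0,0,15, -0.08,0.06,0,0,0,-0.03,15, -0.09,0.08,0,0,0,-0.06,15, -0.1,0.1,0,0,0,-0.08,15, -0.11,0.12,0,0,0,-0.1,15, -0.12,0.13,0,0,0,-0.12,15, -0.12,0.14,0,0,0,-0.15,15, -0.12,0.14,0,0,0,-0.15,15]' 60; python3 arc.py   0:13.5 -.01:13.5 -.02:13.5  -.03:13.5 -.04:13.5; python3 ov.py ov12
```

```text
time: 17.8
eef_pos: [0.4554, -0.0171, 0.147]
tcp_rot: [-0.663, -0.247, -0.155, 0.69]
force: [10.3, 3.4, 4.0]
width: 0.0236
0:13.5 [ 0.4528 -0.0128  0.1488] [-0.01 -0.05  0.09  0.01 -0.02  0.14]
-.01:13.5 [ 0.4532 -0.0128  0.1453] [-0.05  0.01  0.09  0.01 -0.02  0.04]
-.02:13.5 [ 0.4535 -0.0127  0.1417] [-0.08  0.07  0.09  0.01 -0.02 -0.05]
-.03:13.5 [ 0.4539 -0.0127  0.1382] [-0.11  0.14  0.09  0.01 -0.02 -0.15]
-.04:13.5 [ 0.4544 -0.0126  0.1347] [-0.14  0.2   0.09  0.01 -0.02 -0.24]
17.8 [10.3  3.4  4. ] [ 0.38 -1.24  0.44]
```

View pics/ov12_scene.png

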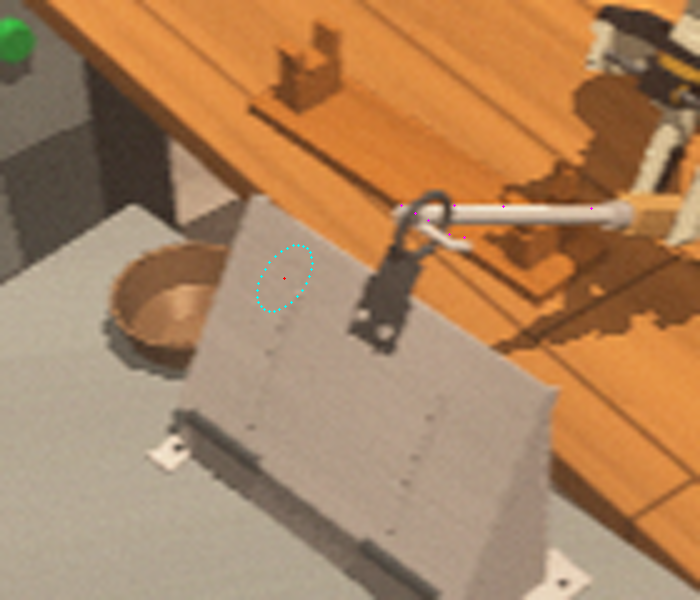

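View pics/ov12_top.png

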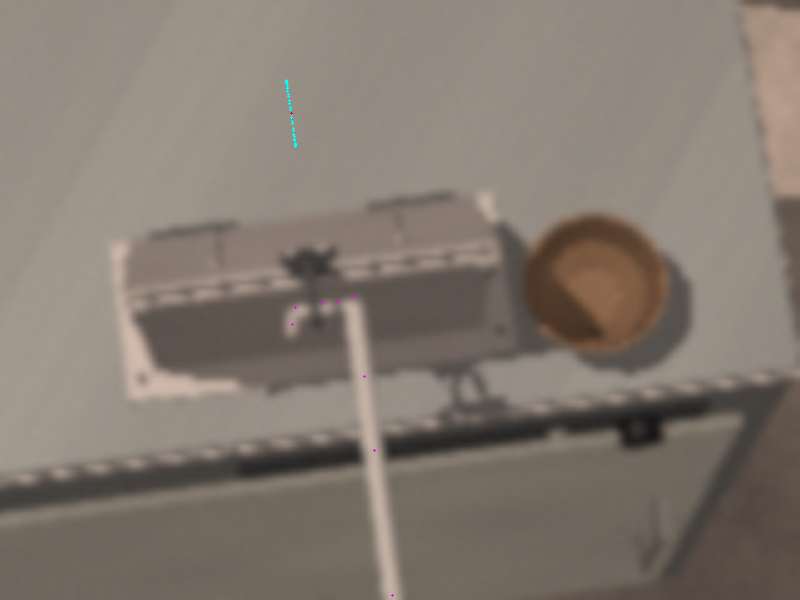

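```bash
python3 -m handwheel '[-0.06,0.03,0.03,0,0,0,15, -0.07,0.05,0.04,0,0,-0.02,15, -0.08,0.07,0.04,0,0,-0.05,15, -0.09,0.08,0.04,0,0,-0.07,15, -0.1,0.1,0.04,0,0,-0.1,15, -0.1,0.1,0.04,0,0,-0.1,15, -0.1,0.1,0.04,0,0,-0.1,15, -0.1,0.1,0.04,0,0,-0.1,15]' 60; python3 arc.py   0:13.5 -.01:13.5 -.02:13.5  -.03:13.5 -.04:13.5; python3 ov.py ov13
```

```text
time: 18.9
eef_pos: [0.4547, -0.0163, 0.1409]
tcp_rot: [-0.662, -0.25, -0.16, 0.688]
force: [7.6, -0.2, 2.2]
width: 0.0239
0:13.5 [ 0.4528 -0.0128  0.1488] [ 0.06 -0.15  0.07  0.03 -0.03  0.26]
-.01:13.5 [ 0.4532 -0.0128  0.1453] [ 0.03 -0.08  0.07  0.03 -0.03  0.16]
-.02:13.5 [ 0.4535 -0.0127  0.1417] [-0.   -0.02  0.07  0.03 -0.03  0.07]
-.03:13.5 [ 0.4539 -0.0127  0.1382] [-0.03  0.04  0.07  0.03 -0.03 -0.03]
-.04:13.5 [ 0.4544 -0.0126  0.1347] [-0.07  0.1   0.07  0.03 -0.03 -0.13]
18.9 [ 7.6 -0.2  2.2] [ 0.22 -0.43 -0.48]
```

View pics/ov13_scene.png

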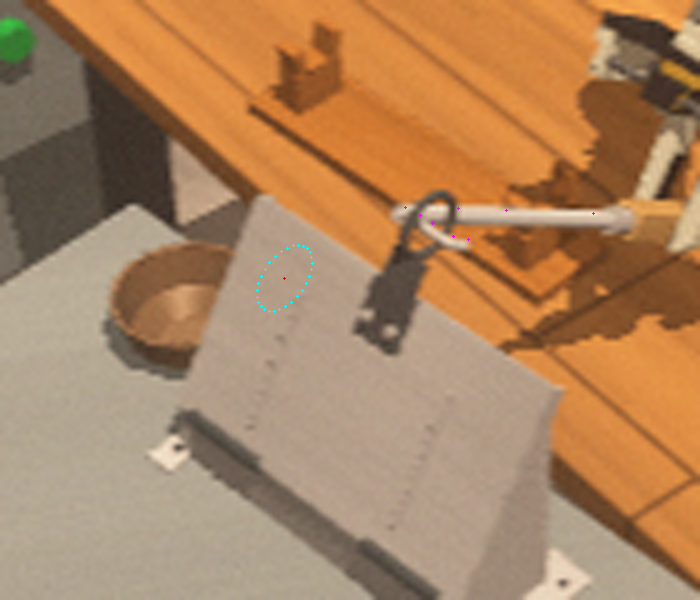

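View pics/ov13_top.png

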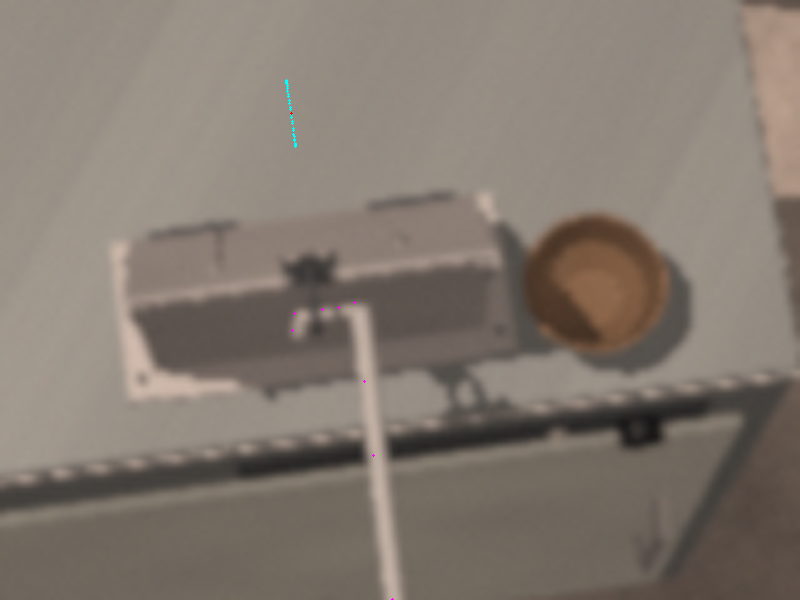

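```bash
python3 -m handwheel '[0.05,0,0,0,0,0,15, 0.12,0,0.02,0,0,0,15, 0.2,0,0.02,0,0,0,15, 0.28,0,0.02,0,0,0,15, 0.36,0,0.02,0,0,0,15, 0.43,0,0.02,0,0,0,15, 0.43,0,0.02,0,0,0,15, 0.43,0,0.02,0,0,0,15]' 60; python3 arc.py   0:13.5 0:-5.5; python3 ov.py ov14
```

```text
time: 20.0
eef_pos: [0.4721, -0.0128, 0.1527]
tcp_rot: [-0.662, -0.25, -0.16, 0.688]
force: [0.6, 0.0, -2.6]
width: 0.0236
0:13.5 [ 0.4528 -0.0128  0.1488] [-0.36 -0.15  0.05  0.03 -0.03  0.25]
0:-5.5 [ 0.4688 -0.0106  0.1589] [ 0.02 -0.14  0.05  0.03 -0.03  0.25]
20.0 [ 0.6  0.  -2.6] [0.01 0.49 0.01]
```

View pics/ov14_scene.png

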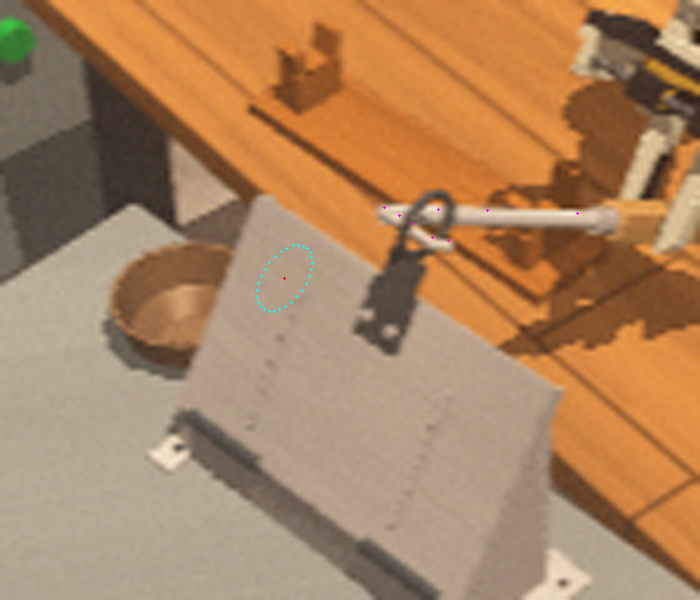

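View pics/ov14_top.png

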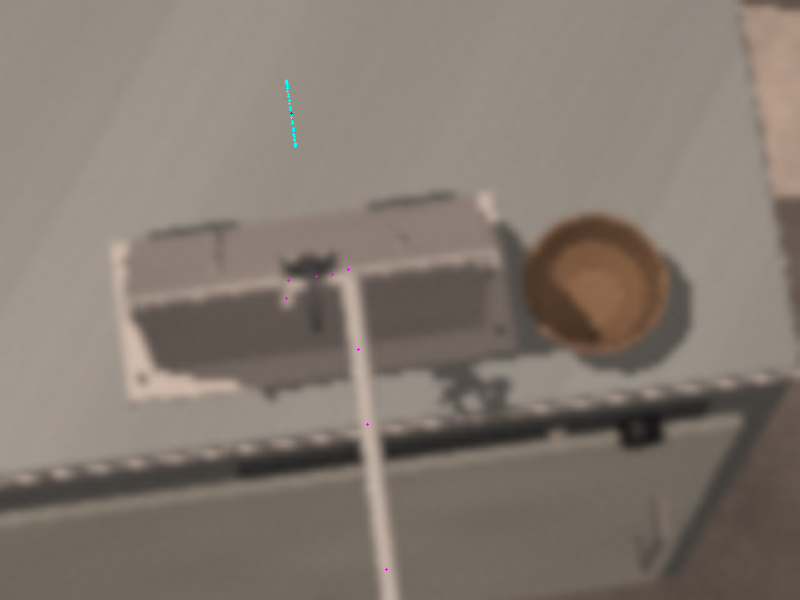

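Run:
```python
from arc import *
s=snap('scene');x0,y0=270,165;k=10
im=np.ascontiguousarray(cv2.resize(s['pixels'][y0:y0+55,x0:x0+75,::-1],None,fx=k,fy=k,interpolation=cv2.INTER_CUBIC)); raw=im.copy()
p,Rc,st=cur(); th=TH0;Z=np.array([0,0,1])
E=H+.18*(np.cos(th)*D+np.sin(th)*Z)
def pt(P,col):
    u,v=proj(s,P)+[1.3,.9]; cv2.circle(im,(int((u-x0+.5)*k),int((v-y0+.5)*k)),2,col,-1)
for a in np.linspace(0,6.28,40):
    for rr in (.017,.023): pt(E+rr*(np.cos(a)*D+np.sin(a)*Z),(255,255,0))
for P in [(302,0,0),(300,10,0),(300,20,0),(300,37,0),(289,40,0),(250,0,0),(294.5,20,0)]:
    P=np.array(P)/1000; pt(p+Rc.apply([P[0],-.019-P[2],P[1]]),(255,0,255))
cv2.imwrite('pics/z14.png',im); 
P=np.array([294.5,18,0])/1000; print(E,p+Rc.apply([P[0],-.019-P[2],P[1]]),st['force'],st['moment'])
```

```text
[0.70291568 0.03983988 0.33223032] [0.70180254 0.03597994 0.33234908] [ 0.40020741 -0.19967638 -2.11916558] [-0.01959732  0.48168805 -0.00151895]
```

View pics/z14.png

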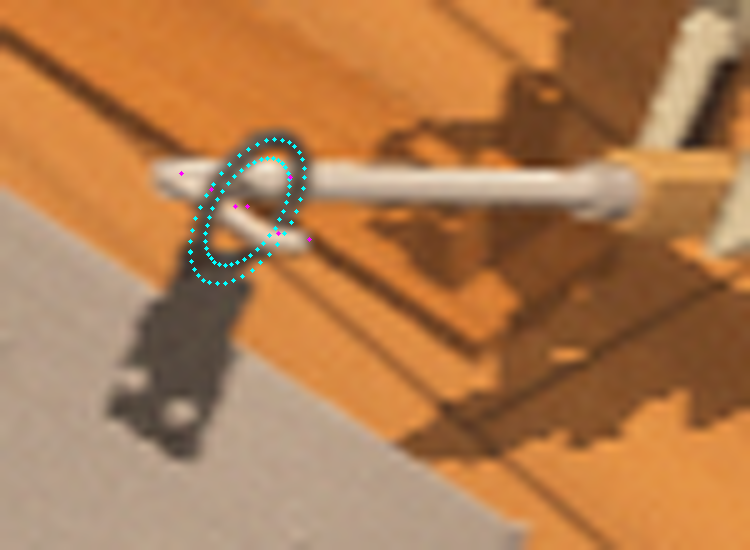

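The ring outline computed for a fully shut flap lies on the ring in the picture, centred near (248,212). The hook's finger runs freely through its middle, so I can withdraw sideways.

```bash
python3 -m handwheel '[0,0,-0.1,0,0,0,15, 0,0,-0.2,0,0,0,15, 0,0,-0.32,0,0,0,15, 0,0,-0.46,0,0,0,15, 0,0,-0.62,0,0,0,15, 0,0,-0.8,0,0,0,15, 0,0,-1,0,0,0,15, 0,0,-1.2,0,0,0,15]' 60; python3 ov.py ov15; python3 -c "
from plan import *
rowto([.44,-.22,.24],toolrot(-.68)); rowto([.4392,-.2655,.165],toolrot(-1.4562))"
```

```text
time: 21.15
eef_pos: [0.4801, -0.0731, 0.1528]
tcp_rot: [-0.662, -0.25, -0.16, 0.688]
force: [-0.2, -1.0, -1.5]
width: 0.0237
t=21.25 full [-0.02 -2.1  -2.79] [-2.27  7.51  5.33]
t=21.25 full [-0.96 -0.93 -3.69] [-4.45 14.67  4.4 ]
```

View pics/ov15_scene.png

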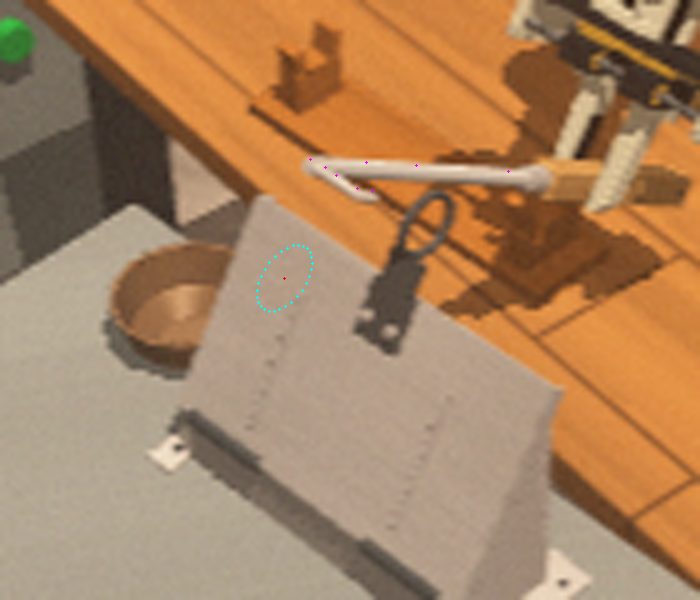

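```bash
python3 -c "
from plan import *
p,Rc,st=cur(); T=toolrot(-.3); P=np.array([.42,-.16,.30])
from scipy.spatial.transform import Slerp
sl=Slerp([0,1],R.concatenate([Rc,T]))
for f in (.25,.5,.75,1): print(rowto(p+f*(P-p),sl(f),False).round(2))
"
```

```text
[ 0.11 -0.81 -0.39 -0.3   1.    1.39]
[ 0.23 -1.62 -0.78 -0.6   2.    2.78]
[ 0.34 -2.42 -1.17 -0.9   3.    4.16]
[ 0.45 -3.23 -1.55 -1.2   3.99  5.55]
```

```bash
python3 -m handwheel '[0.05,-0.4,-0.2,-0.15,0.5,0.7,15, 0.11,-0.81,-0.39,-0.3,1,1.39,15, 0.17,-1.2,-0.58,-0.45,1.5,2.1,15, 0.23,-1.62,-0.78,-0.6,2,2.78,15, 0.28,-2,-0.97,-0.75,2.5,3.5,15, 0.34,-2.42,-1.17,-0.9,3,4.16,15, 0.4,-2.8,-1.36,-1.05,3.5,4.85,15, 0.45,-3.2,-1.55,-1.2,4,5.55,15]' 60; python3 -c "
from plan import *
rowto([.4392,-.2655,.165],toolrot(-1.4562))"
```

```text
time: 22.25
eef_pos: [0.4205, -0.1596, 0.2991]
tcp_rot: [-0.699, 0.107, -0.106, 0.699]
force: [-0.2, -0.9, -1.8]
width: 0.0239
t=22.25 full [ 0.99  2.68 -1.91] [ 1.000e-02  1.102e+01 -2.000e-02]
```

```bash
python3 -m handwheel '[0.1,0,-0.2,0,1.3,0,15, 0.2,0.2,-0.5,0,2.7,0,15, 0.3,0.5,-0.7,0,4.1,0,15, 0.5,0.9,-1,0,5.5,0,15, 0.6,1.3,-1.3,0,6.9,0,15, 0.8,1.8,-1.6,0,8.3,0,15, 0.9,2.3,-1.8,0,9.7,0,15, 1,2.7,-1.9,0,11,0,15]' 60;  python3 -c "
from pole import *
s=snap('scene');t=snap('top')
a=s['pixels'][80:210,220:380,::-1]; cv2.imwrite('pics/s16z.png',cv2.resize(a,None,fx=4,fy=4,interpolation=cv2.INTER_CUBIC)[:600])
a=t['pixels'][180:270,330:500,::-1]; cv2.imwrite('pics/t16z.png',cv2.resize(a,None,fx=4,fy=4,interpolation=cv2.INTER_CUBIC)[:600])
rowto([.4392,-.2655,.042],toolrot(-1.4562))"
```

```text
time: 23.25
eef_pos: [0.4395, -0.2651, 0.1626]
tcp_rot: [0.527, -0.473, 0.47, -0.527]
force: [-0.4, -0.0, -2.4]
width: 0.0235
t=23.35 full [0.04 2.39 0.02] [ 0.05  0.   -0.05]
```

View pics/s16z.png

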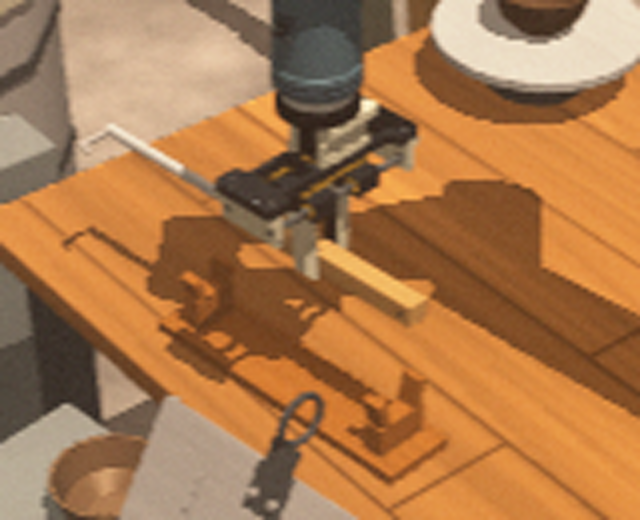

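View pics/t16z.png

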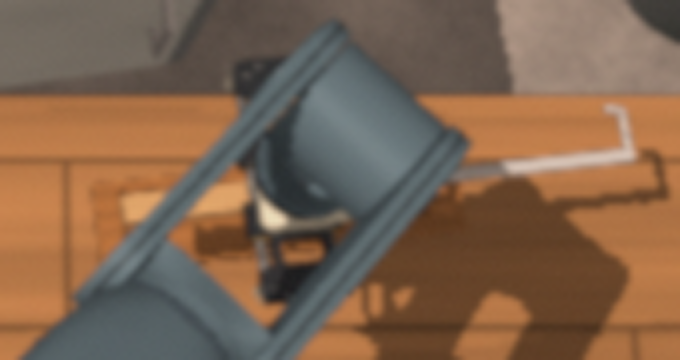

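```bash
python3 -m handwheel '[0.04,0.4,0.02,0.05,0,-0.05,15, 0.04,0.8,0.02,0.05,0,-0.05,15, 0.04,1.2,0.02,0.05,0,-0.05,15, 0.04,1.6,0.02,0.05,0,-0.05,15, 0.04,1.9,0.02,0.05,0,-0.05,15, 0.04,2.1,0.02,0.05,0,-0.05,15, 0.04,2.26,0.02,0.05,0,-0.05,15, 0.04,2.34,0.02,0.05,0,-0.05,15]' 60;  python3 -c "
from calc import *
rowto([.4392,-.2655,.042],toolrot(-1.4562))"
```

```text
time: 24.35
eef_pos: [0.4394, -0.2656, 0.0448]
tcp_rot: [-0.528, 0.47, -0.47, 0.528]
force: [-7.6, 7.2, 35.4]
width: 0.0236
t=24.35 full [-0.    0.06 -0.  ] [-0.    0.01  0.  ]
```

```bash
python3 -m handwheel '[0,-0.05,0,0,0,0,15, 0,-0.05,0,0,0,0,15, 0,-0.05,0,0,0,0,15, 0,-0.05,0,0,0,0,15, 0,-0.05,0,0,0,0,15, 0,-0.05,0,0,0,0,15, 0,-0.05,0,0,0,0,15, 0,-0.05,0,0,0,0,15]' 60;  python3 -c "
from calc import *
print(r.sense()['force'],r.sense()['moment'])
s=snap('scene','s17.png');t=snap('top','t17.png')
a=s['pixels'][120:210,225:345,::-1]; cv2.imwrite('pics/s17z.png',cv2.resize(a,None,fx=6,fy=6,interpolation=cv2.INTER_CUBIC)[:600])
a=t['pixels'][190:260,335:495,::-1]; cv2.imwrite('pics/t17z.png',cv2.resize(a,None,fx=5,fy=5,interpolation=cv2.INTER_CUBIC)[:600])"
```

```text
time: 25.35
eef_pos: [0.4394, -0.2656, 0.0473]
tcp_rot: [-0.528, 0.47, -0.47, 0.528]
force: [0.2, 0.5, -1.4]
width: 0.0237
[ 0.15061811  0.45845024 -1.43986814] [-0.00757864  0.07500415 -0.02326987]
```

View pics/s17z.png

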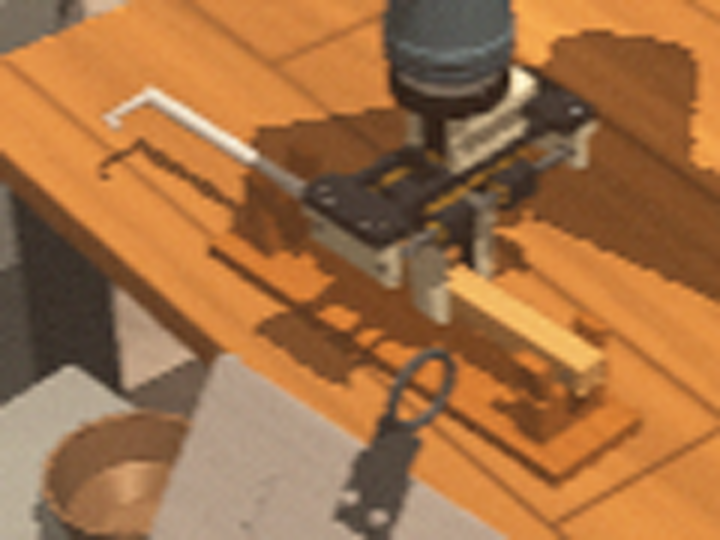

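View pics/t17z.png

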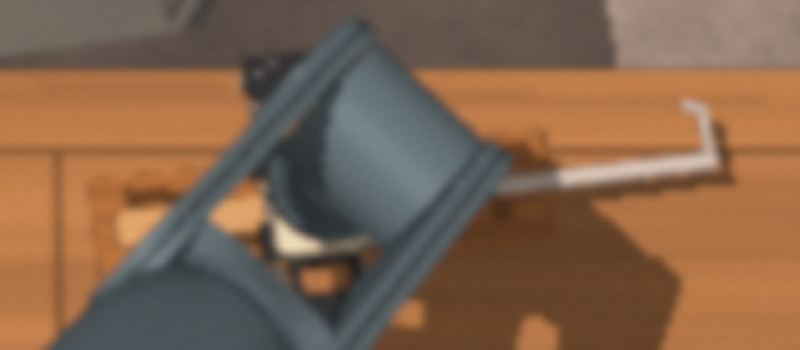

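```bash
python3 -m handwheel '[0,0.01,0,0,0,0,15, 0,0.02,0,0,0,0,15, 0,0.03,0,0,0,0,15, 0,0.03,0,0,0,0,15, 0,0.03,0,0,0,0,15, 0,0.03,0,0,0,0,22, 0,0.03,0,0,0,0,26, 0,0.03,0,0,0,0,30]' 10;  python3 -c "
from calc import *
print(r.sense()['force'],r.sense()['moment'])"
```

```text
time: 26.45
eef_pos: [0.4396, -0.2659, 0.0461]
tcp_rot: [-0.528, 0.47, -0.471, 0.528]
force: [1.1, 0.4, -0.2]
width: 0.029
[ 1.07269429  0.36440134 -0.16016745] [ 0.00050208  0.07967865 -0.04012997]
```

Released; the pole's weight is off the wrist. I'll open fully, lift straight up and look.

```bash
python3 -m handwheel '[0,0,0,0,0,0,60, 0,0,0,0,0,0,93, 0,0,0,0,0,0,93, 0,0,0,0,0,0,93, 0,0,0,0,0,0,93, 0,-0.3,0,0,0,0,93, 0,-0.8,0,0,0,0,93, 0,-1.5,0,0,0,0,93]'; python3 -m handwheel '[0,-0.8,0,0,0,0,93, 0,-1.6,0,0,0,0,93, -0.5,-2,0,0,0,0,93, -1.2,-2,0,0,0,0,93, -2,-2,0,0,0,0,93, -3,-2,0,0,0,0,93, -4,-2,0,0,0,0,93, -5,-2,0,0,0,0,93]'; python3 -c "
from calc import *
s=snap('scene','s18.png');t=snap('top','t18.png')
a=s['pixels'][120:290,205:345,::-1]; cv2.imwrite('pics/s18z.png',cv2.resize(a,None,fx=3.5,fy=3.5,interpolation=cv2.INTER_CUBIC)[:600])
a=t['pixels'][190:260,335:495,::-1]; cv2.imwrite('pics/t18z.png',cv2.resize(a,None,fx=5,fy=5,interpolation=cv2.INTER_CUBIC)[:600])
a=t['pixels'][85:205,200:400,::-1]; cv2.imwrite('pics/t18c.png',cv2.resize(a,None,fx=4,fy=4,interpolation=cv2.INTER_CUBIC)[:600])"
```

```text
time: 27.45
eef_pos: [0.4392, -0.2655, 0.1222]
tcp_rot: [-0.528, 0.47, -0.47, 0.528]
force: [-0.0, -0.6, -0.1]
width: 0.0925
time: 28.45
eef_pos: [0.41, -0.0158, 0.2234]
tcp_rot: [-0.527, 0.47, -0.471, 0.528]
force: [0.7, 0.1, 0.0]
width: 0.0922
```

View pics/s18z.png

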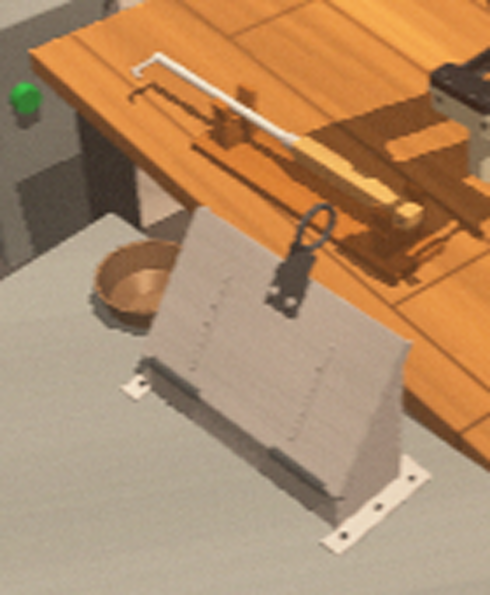

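View pics/t18z.png

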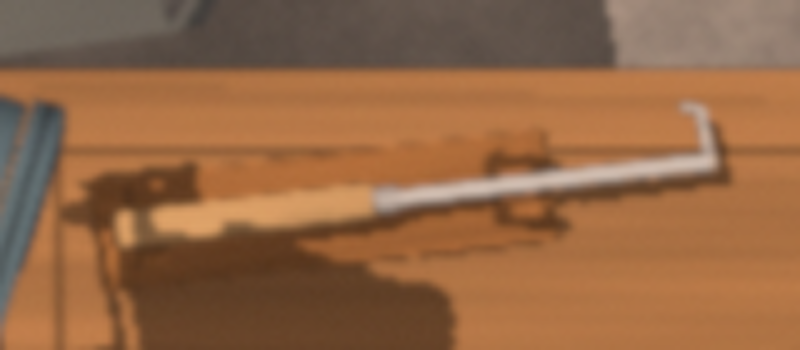

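View pics/t18c.png

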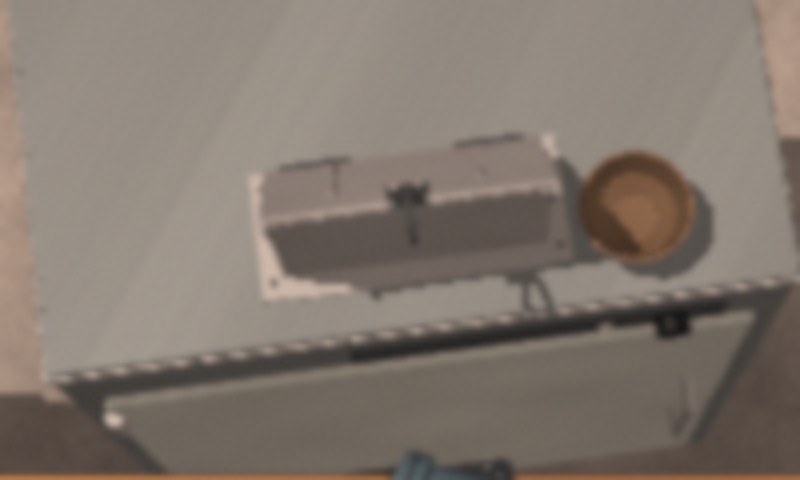

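Run:
```python
from h import *
out=[]
for c,f,(x0,y0,w_,h_) in [('scene','s18',(235,125,100,80)),('top','t18',(345,200,145,50))]:
    a=cv2.imread(f'pics/{c}0.png')[y0:y0+h_,x0:x0+w_];b=cv2.imread(f'pics/{f}.png')[y0:y0+h_,x0:x0+w_]
    k=4 if c=='scene' else 5
    im=np.hstack([cv2.resize(x,None,fx=k,fy=k,interpolation=cv2.INTER_CUBIC) for x in (a,b)]) if c=='scene' else np.vstack([cv2.resize(x,None,fx=k,fy=k,interpolation=cv2.INTER_CUBIC) for x in (a,b)])
    cv2.imwrite(f'pics/cmp_{c}.png',im)
def tm(c,f,x,y,w_,h_):
    a=cv2.imread(f'pics/{c}0.png');b=cv2.imread(f'pics/{f}.png')
    T=cv2.resize(a[y:y+h_,x:x+w_],None,fx=4,fy=4,interpolation=cv2.INTER_CUBIC)
    B=cv2.resize(b[y-6:y+h_+6,x-6:x+w_+6],None,fx=4,fy=4,interpolation=cv2.INTER_CUBIC)
    m=cv2.matchTemplate(B,T,cv2.TM_CCOEFF_NORMED); _,v,_,l=cv2.minMaxLoc(m); print(c,round(v,3),(np.array(l)/4-6))
tm('scene','s18',238,128,22,16); tm('scene','s18',275,148,22,18)
tm('top','t18',464,206,18,20); tm('top','t18',400,220,20,16)
for n in ('cup','bowl','plate_a'): pass
tm('scene','s18',398,236,30,36); tm('scene','s18',436,262,66,55); tm('top','t18',345,122,28,28)
```

```text
scene 0.974 [ 0.   -0.25]
scene 0.946 [-0.25 -0.5 ]
top 0.992 [0.25 0.25]
top 0.991 [0.25 0.5 ]
scene 0.998 [0. 0.]
scene 0.961 [0. 0.]
top 0.957 [0.5 0. ]
```

View pics/cmp_scene.png

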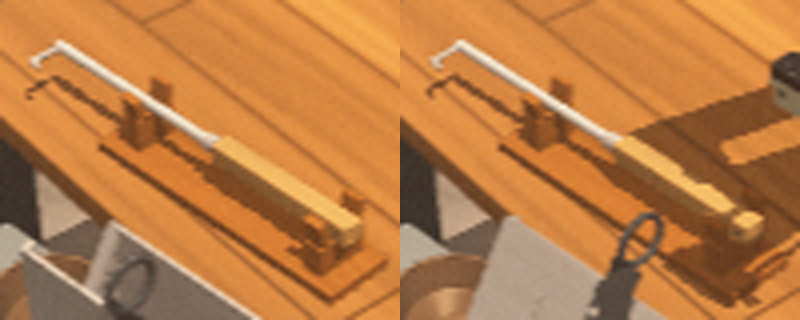

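```bash
python3 -m handwheel '[-0.4,0,0,0,0,0,93, -0.8,0,0,0,0,0,93, -1.3,0,0,0,0,0,93, -1.8,0,0,0,0,0,93, -2.3,0,0,0,0,0,93, -2.8,0,0,0,0,0,93, -3,0,0,0,0,0,93, -3,0,0,0,0,0,93]'
python3 - <<'E'
from h import *
s=snap('scene','s19.png');t=snap('top','t19.png')
def tm(c,f,x,y,w_,h_):
    a=cv2.imread(f'pics/{c}0.png');b=cv2.imread(f'pics/{f}.png')
    T=cv2.resize(a[y:y+h_,x:x+w_],None,fx=4,fy=4,interpolation=cv2.INTER_CUBIC)
    B=cv2.resize(b[y-6:y+h_+6,x-6:x+w_+6],None,fx=4,fy=4,interpolation=cv2.INTER_CUBIC)
    m=cv2.matchTemplate(B,T,cv2.TM_CCOEFF_NORMED); _,v,_,l=cv2.minMaxLoc(m); print(c,round(v,3),(np.array(l)/4-6))
tm('scene','s19',238,128,22,16); tm('scene','s19',305,165,25,30);tm('top','s19'.replace('s','t'),350,226,20,20)
cv2.imwrite('pics/s19z.png',cv2.resize(s['pixels'][125:205,235:335,::-1],None,fx=6,fy=6,interpolation=cv2.INTER_CUBIC))
E
```

```text
time: 29.55
eef_pos: [0.3914, 0.1355, 0.2239]
tcp_rot: [-0.529, 0.469, -0.469, 0.53]
force: [0.1, -0.3, 0.4]
width: 0.0931
scene 0.973 [ 0.   -0.25]
scene 0.835 [ 0.   -0.25]
top 0.963 [0.25 0.5 ]
```

View pics/s19z.png

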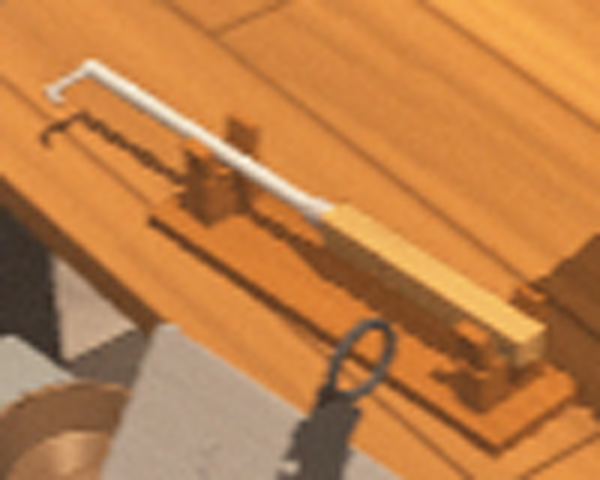

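View pics/s19.png

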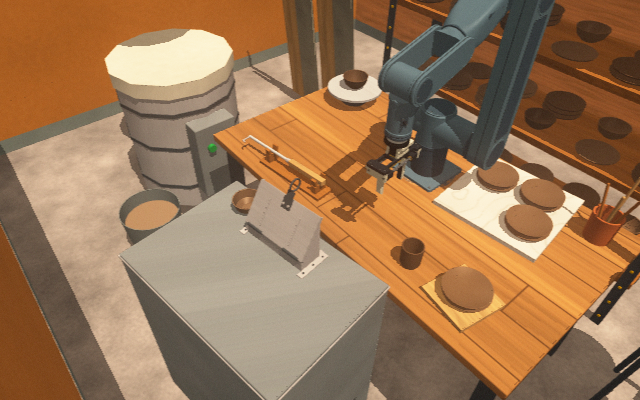

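The pole lies in both notches, with its hook corner at (250,136) and handle end at about (323,183), as at the start. The flap is shut around (285,220), the pots are in place, and the arm is clear of everything. I'm handing the job in.

```bash
python3 -c "
from h import *
print(workorder.close_job())"
```

```text
the job is handed in; nothing more can be done
None
```

The flap is drawn shut and latched, the pole is back in its rest, and the job was handed in at about 30 s of the 72 s allowed. No verdict was reported.

**What I did:** I gripped the pole at its grip point and put the hook's finger through the ring with the flap about 0.58 rad open. I drew the flap along its hinge arc, with the pole in line with the pull. The pull peaked at about 12 N at the wrist readings I took. It then dropped to about 8.5 N as the catch snapped in, and I withdrew the hook sideways.

**Last checks:**
- **Flap:** the ring outline computed for a fully shut flap lies on the ring in the picture, and the flap looked the same after unhooking. The pictures cannot show the last 0.012 rad, so I rely on the force drop for that.
- **Pole:** it lies in both notches within about 0.5 pixel (roughly 2 mm) of its starting place in both cameras.
- **Pots:** the bowl, cup and plate stack matched their starting pictures within half a pixel.
- **Robot:** the arm and open gripper stand clear of everything.

**What disagreed:**
- **Roof corners:** in the scene camera they lay about 6 pixels off my cabinet model. I positioned the hook from the stub, flap and ring instead.
- **Laying back:** on the way down the pole touched the rest about 3 mm early, with 35 N at the wrist. I backed off 2.5 mm and released it from just above the notches.

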